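# Pack the tube blocks into the bench dock

### The arm

A 6-joint arm with a two-finger parallel gripper is mounted at the origin on the work surface. World frame = base frame: x ahead of the robot, y to its left, z up, the work surface at z = 0. Lengths are in m, angles in degrees, forces in N, time in s.
With the tool pointing down it reaches from about 0.35 to 0.875 m from the base axis. Payload 4.2 kg.
Tool frame: the origin (TCP) lies midway between the tips of the shut fingers; the grasp point (between the pads) lies 19 mm behind it; z points along the fingers, y is the line along which they close (so a half turn about z gives the same grasp; the last joint's range is limited). The gripper opens to 87 mm and grips with 3 to 60 N. Pads are 19 mm wide; open, the fingers measure 117 mm over their backs; the gripper's body (75 mm by 190 mm) begins 51 mm behind the grasp point.
Start: joints at [-59.439, 22.042, 0.453, 0, -68.411, -14.817], TCP at [0.17, -0.602, 0.189] pointing down, gripper open.
Joint ranges: [-179.83, 179.83], [-69.29, 118.12], [-61.27, 80.66], [-181.25, 117.63], [-171.15, -9.14], [-177.46, 177.46]. Speed limits (degrees/s): [159.86, 159.86, 180, 180, 180, 180].

### API

Orientations are given as a 3x3 rotation matrix whose columns are the frame's x, y, z axes.
In Python, from station import r, cams, probe_bus, order gives the robot as it stands (r), with the cameras (cams), the readings (probe_bus) and the job (order).
- The arm moves only by the shell command python3 steer.py FILE, which reads ROWS from the file FILE. ROWS is a JSON list of rows, 1 to 8 of them, each an object with the fields jaw (the opening from 0.0 (shut) to 1.0 (fully open)), dx, dy, dz (the shift in normalised numbers (1 is 800 mm)), rx, ry, rz (a rotation vector in fractions of the full range, 1 being 180 degrees); a field left out counts as zero (the opening has to be given); each row is the pose to reach, as a shift and turn from the pose commanded when the command began, along the tool's axes at that moment; what a row does not reach only later rows make up. A row lasts 1/10 s, in which the tool goes at most 0.05 m and 8.59 degrees, less where a joint would pass 70% of its speed; a pose out of reach is approached as far as the arm can. The fingers move at their own pace and stop on an object; the grip force is fixed at half the most. Time passes only in rows, so rows that do not move let the fingers close. It prints the time, the measured TCP pose, the force, the opening and the grip force at its end. A shift or turn number past 1, either way, is cut back to 1. Input that does not fit is refused with a message, and nothing moves.
- probe_bus.sense(): the state, without advancing time (a new reading comes with each control period).
- cams.capture(name): name is "scene" or "side" or "wrist"; returns a dict with "pixels" (400x640x3 uint8, red, green, blue), "z_map" (400x640 float32, m along the optical axis (not along the pixel's ray), 0 where there is no reading), "K" (3x3 intrinsics, pixels), "distortion" ([k1, k2, p1, p2, k3] as OpenCV has them; the pictures are not rectified), "world_from_camera" (4x4, takes a point from camera to world coordinates). Camera axes: x right, y up, looking along -z (the intrinsics and any distortion apply to the point x, -y, -z); pixel columns grow to the right and rows downward; lengths in m; the calibration is good to about 2 mm. A picture is of the moment at which its call begins.
- order.finish_job(): hands the job in; it is judged then, once.
The state is a dict: "time_s": time; "joints": joint angles; "joint_velocities": joint speeds; "effort": joint torques, N m; "tcp_pos": TCP position; "ee_rot": TCP orientation; "wrist_force": force on the tool from outside, world axes, zero at the start; "moment": the same for the moment, N m; "gripper_width": opening from 0.0 (shut) to 1.0 (fully open); "gripper_force": force on a finger pad.
Only numpy, scipy, OpenCV 4.12 (cv2) and the standard library are available. Lean on these libraries where they do the work, as an engineer would, in place of code of your own. Each camera call takes 0.05 s, during which the arm holds its last target. There are 200 camera calls.

### The job

Pack the three metal tube blocks into the grey bench dock through its open mouth, upright and each pushed fully home: they only all fit if the big corner block goes in first, then the elbow block, then the straight bar block. Then slide the dock's steel gate fully shut across the mouth, and leave the white cup, the screw cap and the two jars that stand around them where they are.

Things in the scene. Friction and masses are not known exactly. Their poses are not given: they have to be found in the camera images.
- dock: Low grey three-sided dock fixed to the bench, no floor (parts slide on the bench). Origin: centre of the inside, bench level; z up. Inside x -62..62, y -68..68 mm: back wall at y -68, open mouth at y +68; parts go in along its -y. Walls 8 mm thick, 40 high; the three walls carry inward lips 8 mm wide (underside 36 mm up), so blocks must be slid in from the mouth, not dropped in.
- corner_block: Big L-shaped aluminium block with dark tube wells, 97 (x) x 132 (y) x 32 high, 0.35 kg. Origin: centre of its outline, underside. Foot: x -48.5..48.5, y -66..-26, nose corners (y -66) rounded 8 mm. Leg: x -48.5..-2.5 (46 wide), y -26..66. Goes in foot first (its -y to the dock's back), leg along the dock's -x wall. Play 2 mm each side.
- elbow_block: Smaller stepped elbow-shaped aluminium block with wells, 72 (x) x 92 (y) x 32 high, 0.2 kg. Origin: centre of its outline, underside. Foot: x -36..11, y -46..-12. Leg: x 4..36 (32 wide), y -32..46. Nose corners rounded 6 to 8 mm. Goes in foot first (-y): foot against the corner block's foot, leg along the dock's +x wall, nose to the key. Play about 2 mm each side.
- bar_block: Straight aluminium block with four tube wells, 38 (x) x 58 (y) x 32 high, 0.14 kg. Origin: centre of its underside. The two nose corners at y -29 are rounded 8 mm. Goes in last, nose (-y) first, between the legs of the two others. Play 2 mm each side.
- corner_home (a point): Point of the dock (fixed to it, axes as the dock's) where the corner block's origin lies when home; in the dock's frame (-11.5, -2, 0) mm.
- elbow_home (a point): The same for the elbow block; in the dock's frame (24, 18, 0) mm.
- bar_home (a point): The same for the bar block; in the dock's frame (7, 35, 0) mm. With all three home, their rear ends are in line at dock y 64, 4 mm inside the mouth and 6 mm short of the gate.
- gate (a joint): Slide of the steel gate, m: 0 drawn back, 0.145 fully shut; it moves to the dock's -x as the value grows and stays where left (friction about 1.5 N). The gate is a bar 112 long, 8 thick (dock y 70..78), 34 high; leading end at dock x 89 mm minus the joint value. Drawn back it lies beside the mouth, on a fixed guide (dock x 70..210, y 64..83, up to 14 mm high).
- gate_peg (a point): Point on the gate's upright black peg (12 mm diameter, from 34 to 60 mm above the bench), 50 mm above the bench on the peg's axis, 25 mm behind the gate's leading end; at dock x 114 mm minus the joint value, y 74 mm. Push or pull the gate by it.
- bottle: Bystander: amber jar with blue cap, 70 mm diameter, 110 high, origin under its centre.
- beaker: Bystander: small white cup, 60 mm diameter, 70 high, origin under its centre.
- screw_cap: Bystander: blue screw cap 32 mm diameter, 14 high, origin under its centre.
- jar: Bystander: small clear jar 60 mm diameter, 80 high, origin under its centre.
- dock_key (a point): Centre, at bench level, of the grey plastic key block fixed in the dock's back +x corner: it fills dock x 39..62, y -68..-14 mm, 42 mm high. Dock frame (50.5, -41, 0) mm.

How it is judged (in metres and radians):
On the way, in this order (a step that is already met when the one before it is completed fails the run):
1. the corner block is home in the dock (horizontal distance between corner_block and corner_home below 0.008 m and angle between the y axis of corner_block and the y axis of dock, either way round below 0.09 rad and angle between corner_block's own z axis and vertical below 0.09 rad and height (world z) of corner_block below 0.004 m), for 0.2 s.
2. the elbow block is home in the dock (horizontal distance between elbow_block and elbow_home below 0.008 m and angle between the y axis of elbow_block and the y axis of dock, either way round below 0.09 rad and angle between elbow_block's own z axis and vertical below 0.09 rad and height (world z) of elbow_block below 0.004 m), for 0.2 s.
3. the bar block is home in the dock (horizontal distance between bar_block and bar_home below 0.008 m and angle between the y axis of bar_block and the y axis of dock, either way round below 0.09 rad and angle between bar_block's own z axis and vertical below 0.09 rad and height (world z) of bar_block below 0.004 m), for 0.2 s.
4. the gate is shut across the mouth (value of joint gate above 0.137 m), for 0.2 s.
At the end, for the whole second after the job is handed in: Corner, elbow and bar block each lie flat and upright on the bench inside the dock, within 8 mm of their home points and 0.09 rad of the dock's axes, at rest, and the gate is shut (joint above 0.137 m) (all of step 1 and all of step 2 and all of step 3 and value of joint gate above 0.137 m and linear speed of each of corner_block, elbow_block, bar_block below 0.02 m/s); the robot touches nothing.
It fails at once if the cup, the screw cap or one of the two jars is moved by more than 30 mm (distance of any of bottle, beaker, screw_cap, jar from where it was at the start of the episode above 0.03 m).
It also fails if it takes over 72 s, if anything falls off the work surface, if the arm or the gripper's body presses on something with over 40 N, if the wrist force passes 120 N, or if a joint passes its speed limit or range.

## Working session

There is one attempt and no reset: what is moved stays moved. The work goes in short steps, Python scripts to look and compute and a shell command to move; the robot and the scene stay as the last step left them, time stands still between calls to the robot, and variables do not carry over. Pictures are saved under pics/ and viewed, at most 10 in all, crops included, and the job is handed in when it is done.

```bash
ls; mkdir -p pics
python3 - <<'E'
from station import r, cams, probe_bus, order
import cv2
s=probe_bus.sense();print(s)
for n in("scene","side"):
    c=cams.capture(n);cv2.imwrite(f"pics/{n}0.png",c["pixels"][:,:,::-1]);print(n,c["K"],c["distortion"],c["world_from_camera"])
E
```

```text
pics
station.py
steer.py
{'time_s': 0.0, 'joints': array([-5.94369328e+01,  2.20901109e+01,  3.78920907e-01, -2.90580414e-02,
       -6.84115332e+01, -1.48178658e+01]), 'joint_velocities': array([ 0.03475115, -0.04953751,  0.02312855, -0.00980862,  0.07092661,
        0.04055174]), 'effort': array([-3.03567240e-04, -3.90664065e+01,  1.87412578e+01,  4.21984926e+00,
        1.12335183e-02, -1.81397372e-04]), 'tcp_pos': array([ 0.16944023, -0.6008803 ,  0.1878605 ]), 'ee_rot': array([[-9.62528692e-01, -2.71179001e-01, -6.83051330e-04],
       [-2.71179846e-01,  9.62526440e-01,  2.08409985e-03],
       [ 9.22908495e-05,  2.19123566e-03, -9.99997595e-01]]), 'wrist_force': array([ 0.27990315,  0.26864262, -0.46252697]), 'moment': array([ 0.00171841,  0.03217156, -0.02193761]), 'gripper_force': 0.0, 'gripper_width': 0.9998421587251977}
scene [[383.95992785   0.         317.33271392]
 [  0.         383.95992785 195.33344592]
 [  0.           0.           1.        ]] [-0.00986571  0.          0.          0.          0.        ] [[-9.39442783e-02 -8.32873132e-01  5.45432689e-01  1.23519998e+00]
 [ 9.95577442e-01 -7.84957397e-02  5.16137230e-02  4.48670584e-02]
 [-1.73540782e-04  5.47869295e-01  8.36563928e-01  1.07308535e+00]
 [ 0.00000000e+00  0.00000000e+00  0.00000000e+00  1.00000000e+00]]
side [[370.96883659   0.         314.75115636]
 [  0.         370.96883659 197.0011217 ]
 [  0.           0.           1.        ]] [0.0196459 0.        0.        0.        0.       ] [[-0.82763268  0.42387674 -0.36790305  0.22222502]
 [-0.56113853 -0.610697    0.55872419  0.53577359]
 [ 0.01215289  0.66886297  0.74328637  0.79019845]
 [ 0.          0.          0.          1.        ]]
```

View pics/scene0.png

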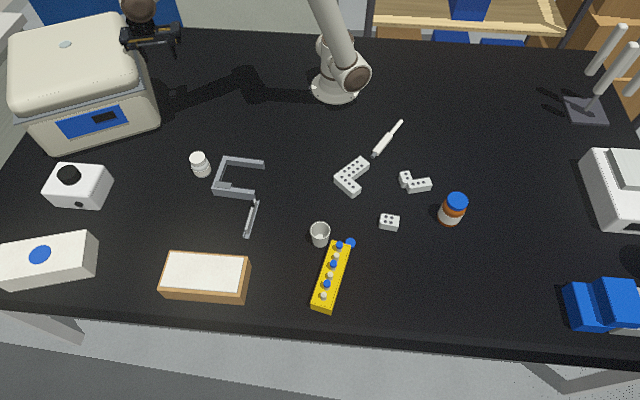

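View pics/side0.png

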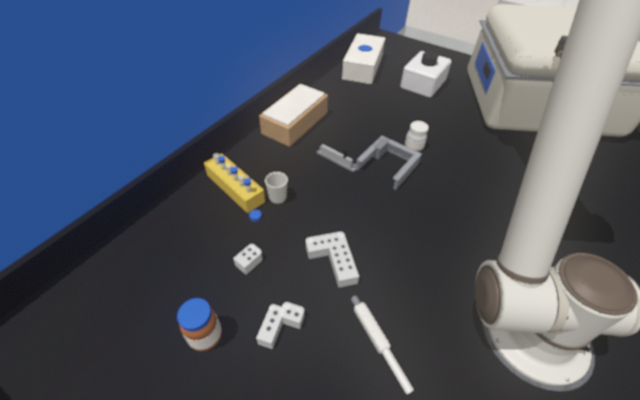

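The scene view (columns ~ world +y, rows ~ world +x) shows:
- the dock at about (235,178), mouth facing right, with the gate at (251,218)
- the corner L at (352,176), the elbow at (415,182) and the bar at (390,222)
- the bystanders: white jar (200,163), cup (320,233), cap (350,243), amber bottle (453,208)

The side view agrees. Next I'll measure with rays.

```bash
cat > h.py <<'E'
import numpy as np, cv2
from station import r, cams, probe_bus, order
def rays(c,px):
    D=np.array(c["distortion"],float);p=cv2.undistortPoints(np.array(px,float).reshape(-1,1,2),c["K"],D)[:,0]
    T=c["world_from_camera"];return T[:3,3],np.c_[p[:,0],-p[:,1],-np.ones(len(p))]@T[:3,:3].T
def plane(c,px,z):
    o,d=rays(c,px);return (o+d*((z-o[2])/d[:,2])[:,None])[:,:2]
def cloud(c):
    v,u=np.mgrid[:400,:640];px=np.c_[u.ravel(),v.ravel()]
    o,d=rays(c,px);return (o+d*c["z_map"].reshape(-1,1)).reshape(400,640,3)
def blobs(c,lo,hi,amin,roi=None,grey=90):
    """contours of bright pixels whose height is in lo..hi"""
    P=cloud(c);g=c["pixels"].astype(float)
    m=((P[...,2]>lo)&(P[...,2]<hi)&(c["z_map"]>0)&(P[...,0]>.2)&(P[...,0]<.95)).astype(np.uint8)
    if grey: m&=(g.max(-1)>grey).astype(np.uint8)
    if roi: m&=((P[...,0]>roi[0])&(P[...,0]<roi[1])&(P[...,1]>roi[2])&(P[...,1]<roi[3])).astype(np.uint8)
    m=cv2.morphologyEx(m,cv2.MORPH_CLOSE,np.ones((3,3)))
    cs=cv2.findContours(m,cv2.RETR_EXTERNAL,cv2.CHAIN_APPROX_NONE)[0]
    return [k[:,0] for k in cs if cv2.contourArea(k)>amin]
E
python3 - <<'E'
from h import *
c=cams.capture("scene");P=cloud(c)
for n,(u,v) in dict(corner=(352,180),elb=(415,185),bar=(390,219),bottle=(456,200),cup=(320,226),cap=(350,242),jar=(200,157),dockback=(217,178),key=(226,187),wallm=(240,159),wallp=(234,193),gateend=(258,203),gate2=(247,235),bench=(300,150)).items():
    print(n,P[v,u].round(3),c["z_map"][v,u])
for k in blobs(c,.022,.06,30):
    w=plane(c,k,.032).astype(np.float32);(x,y),s,a=cv2.minAreaRect(w*1000);print((round(x),round(y)),np.round(s),round(a,1))
w=cams.capture("wrist");cv2.imwrite("pics/w0.png",w["pixels"][:,:,::-1]);print(w["world_from_camera"],w["K"],w["distortion"])
E
```

```text
corner [0.486 0.09  0.034] 1.27557
elb [0.486 0.298 0.033] 1.2652013
bar [0.622 0.215 0.03 ] 1.198325
bottle [0.585 0.398 0.11 ] 1.1416523
cup [ 0.674 -0.     0.043] 1.1697949
cap [0.703 0.095 0.01 ] 1.1768111
jar [ 0.471 -0.419  0.077] 1.2744646
dockback [ 0.523 -0.358  0.038] 1.275662
key [ 0.558 -0.318  0.041] 1.2510943
wallm [ 0.434 -0.299  0.035] 1.3234282
wallp [1.235 0.045 1.073] 0.0
gateend [ 0.59  -0.211  0.01 ] 1.254994
gate2 [ 0.703 -0.227 -0.003] 1.2045308
bench [ 0.346 -0.102 -0.   ] 1.3902711
(907, 837) [15. 71.] 5.1
(845, 753) [137. 105.] 3.1
(910, -287) [114. 260.] 27.1
(821, 45) [ 63. 211.] 77.3
(856, -780) [138. 253.] 17.0
(696, 2) [54. 74.] 87.4
(629, 212) [58. 45.] 84.2
(663, -223) [11. 87.] 86.2
(598, 399) [73. 53.] 67.7
(462, 301) [76. 98.] 11.8
(632, -776) [128. 203.] 40.4
(480, -424) [61. 60.] 34.4
(462, 104) [102. 138.] 47.8
(515, -289) [158. 178.] 86.4
(454, 892) [312. 100.] 13.8
(307, 193) [ 22. 103.] 59.6
(383, -800) [ 59. 398.] 32.2
[[-0.27054623 -0.91981165 -0.28416769  0.09167959]
 [ 0.96270543 -0.25795986 -0.08157801 -0.62379594]
 [ 0.00173254 -0.2956404   0.95529773  0.38364818]
 [ 0.          0.          0.          1.        ]] [[335.19434983   0.         315.21376125]
 [  0.         335.19434983 200.29650032]
 [  0.           0.           1.        ]] [-0.02346101  0.          0.          0.          0.        ]
```

Units first: shifts go in shares of 800 mm and turns go in shares of 180 degrees. So -0.393 m / 0.8 = -0.4913, 0.253 m / 0.8 = 0.3163, 15.7 degrees / 180 = 0.0872.

```bash
echo '[{"jaw": 1,"dx": -0.4913,"dy": 0.3163,"dz": -0.125,"rz": 0.0872},{"jaw": 1,"dx": -0.4913,"dy": 0.3163,"dz": -0.125,"rz": 0.0872},{"jaw": 1,"dx": -0.4913,"dy": 0.3163,"dz": -0.125,"rz": 0.0872},{"jaw": 1,"dx": -0.4913,"dy": 0.3163,"dz": -0.125,"rz": 0.0872},{"jaw": 1,"dx": -0.4913,"dy": 0.3163,"dz": -0.125,"rz": 0.0872},{"jaw": 1,"dx": -0.4913,"dy": 0.3163,"dz": -0.125,"rz": 0.0872},{"jaw": 1,"dx": -0.4913,"dy": 0.3163,"dz": -0.125,"rz": 0.0872},{"jaw": 1,"dx": -0.4913,"dy": 0.3163,"dz": -0.125,"rz": 0.0872}]' > rows.txt && python3 steer.py rows.txt
echo '[{"jaw": 1,"dx": -0.4913,"dy": 0.3163,"dz": -0.125,"rz": 0.0872}]' > rows.txt && python3 steer.py rows.txt
python3 - <<'E'
from h import *
print(probe_bus.sense()["tcp_pos"])
E
```

```text
time_s: 1.0
tcp_pos: [0.4282, -0.3082, 0.2728]
ee_rot: [[-1.0, -0.001, 0.0], [-0.001, 1.0, -0.0], [-0.0, -0.0, -1.0]]
wrist_force: [0.4, -0.6, -0.4]
gripper_width: 1.005
gripper_force: 0.0
time_s: 1.1
tcp_pos: [0.4684, -0.2815, 0.2838]
ee_rot: [[-0.989, 0.15, 0.001], [0.15, 0.989, 0.0], [-0.001, 0.0, -1.0]]
wrist_force: [0.4, -0.7, 0.8]
gripper_width: 1.002
gripper_force: 0.0
[ 0.4684476  -0.28154597  0.28377762]
```

Scaled: 8.6 degrees / 180 = 0.0478.

```bash
echo '[{"jaw": 1,"rz": 0.0478},{"jaw": 1,"rz": 0.0478}]' > rows.txt && python3 steer.py rows.txt
python3 - <<'E'
from h import *
w=cams.capture("wrist");cv2.imwrite("pics/w1.png",w["pixels"][:,:,::-1]);np.savez("w1.npz",**w);print(w["world_from_camera"])
E
```

```text
time_s: 1.3
tcp_pos: [0.469, -0.2826, 0.2823]
ee_rot: [[-0.957, 0.291, -0.0], [0.291, 0.957, 0.0], [0.001, 0.0, -1.0]]
wrist_force: [-0.8, -0.1, -0.1]
gripper_width: 1.002
gripper_force: 0.0
[[ 2.91695742e-01 -9.13863658e-01 -2.82430183e-01  3.91620380e-01]
 [ 9.56511067e-01  2.78818460e-01  8.57137416e-02 -2.59319159e-01]
 [ 4.16075076e-04 -2.95149929e-01  9.55450860e-01  4.77842739e-01]
 [ 0.00000000e+00  0.00000000e+00  0.00000000e+00  1.00000000e+00]]
```

View pics/w1.png

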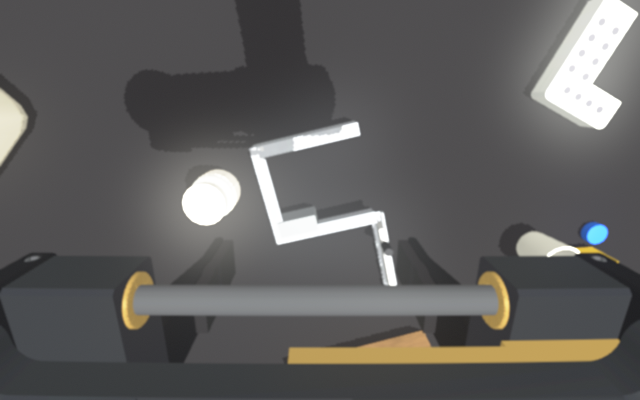

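The wrist view shows the dock U: corners near (252,152), (358,128), (280,240) and (383,215). The key is at (297,218), the gate at (388,250), the jar at (210,197), and the corner block at upper right. I turned the wrong way in yaw, which did no harm. Next I'll fit the dock and look over the blocks.

```bash
cat >> h.py <<'E'
def dockfit(c):
    k=max(blobs(c,.036,.046,50,(.38,.66,-.42,-.17),60),key=lambda k:cv2.contourArea(k))
    w=plane(c,k,.040);return w,cv2.minAreaRect((w*1000).astype(np.float32))
E
python3 - <<'E'
from h import *
c=dict(np.load("w1.npz"))
w,R=dockfit(c);print(R,cv2.boxPoints(R))
c2=cams.capture("scene");print(dockfit(c2)[1])
E
echo '[{"jaw": 1,"dy": 0.625,"rz": -0.0944},{"jaw": 1,"dy": 0.625,"rz": -0.0944},{"jaw": 1,"dy": 0.625,"rz": -0.0944},{"jaw": 1,"dy": 0.625,"rz": -0.0944},{"jaw": 1,"dy": 0.625,"rz": -0.0944},{"jaw": 1,"dy": 0.625,"rz": -0.0944},{"jaw": 1,"dy": 0.625,"rz": -0.0944},{"jaw": 1,"dy": 0.625,"rz": -0.0944}]' > rows.txt && python3 steer.py rows.txt
echo '[{"jaw": 1},{"jaw": 1}]' > rows.txt && python3 steer.py rows.txt
python3 - <<'E'
from h import *
w=cams.capture("wrist");cv2.imwrite("pics/w2.png",w["pixels"][:,:,::-1]);np.savez("w2.npz",**w)
E
```

```text
((502.09588623046875, -293.2517395019531), (143.9008331298828, 140.56690979003906), 86.35884094238281) [[ 427.38492 -360.59338]
 [ 567.6681  -369.52045]
 [ 576.8069  -225.9101 ]
 [ 436.52368 -216.98303]]
((503.2842712402344, -291.0859375), (145.51390075683594, 143.0701904296875), 86.45533752441406)
time_s: 2.2
tcp_pos: [0.5855, 0.0991, 0.2827]
ee_rot: [[-1.0, 0.0, 0.0], [0.0, 1.0, -0.0], [-0.0, -0.0, -1.0]]
wrist_force: [0.3, -0.1, 0.9]
gripper_width: 1.002
gripper_force: 0.0
time_s: 2.4
tcp_pos: [0.5853, 0.0985, 0.2818]
ee_rot: [[-1.0, -0.001, -0.002], [-0.001, 1.0, -0.001], [0.002, -0.001, -1.0]]
wrist_force: [0.3, -0.1, -0.2]
gripper_width: 1.0
gripper_force: 0.0
```

View pics/w2.png

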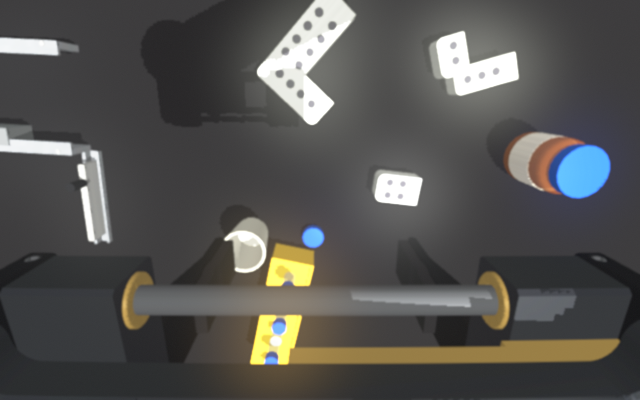

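The wrist view shows:
- the corner L with its heel at (262,70), leg going up-right and foot going down-right
- the elbow at about (475,65), foot up-left and leg to the right
- the bar at (398,188)
- cup (248,245), cap (313,237), bottle (580,170)

Now I'll fit the poses.

```bash
cat >> h.py <<'E'
def blockfits(c,roi=(.36,.8,-.3,.36)):
    out=[]
    for k in blobs(c,.026,.038,60,roi,120):
        w=(plane(c,k,.032)*1000).astype(np.float32);R=cv2.minAreaRect(w);M=w.mean(0)
        out.append((np.round(R[0],1),np.round(R[1],1),round(R[2],1),cv2.boxPoints(R).round(0).tolist()))
    return out
E
python3 - <<'E'
from h import *
for o in blockfits(dict(np.load("w2.npz"))):print(o)
print()
for o in blockfits(cams.capture("scene")):print(o)
c=np.load("w2.npz")["pixels"]
cv2.imwrite("pics/bar.png",cv2.resize(c[0:215,250:530,::-1],None,fx=2.8,fy=2.8,interpolation=cv2.INTER_CUBIC))
E
```

```text
(array([727.6,  66.1]), array([60. ,  6.7]), 77.5, [[718.0, 38.0], [724.0, 36.0], [737.0, 95.0], [731.0, 96.0]])
(array([716.4,  -5.4]), array([47.8, 25.2]), 65.3, [[695.0, -22.0], [718.0, -32.0], [738.0, 11.0], [715.0, 22.0]])
(array([625.5, 211. ]), array([57.9, 39.2]), 83.5, [[603.0, 184.0], [642.0, 180.0], [648.0, 238.0], [609.0, 242.0]])
(array([ 646.4, -222.9]), array([ 14.7, 113.2]), 86.2, [[589.0, -227.0], [702.0, -234.0], [703.0, -219.0], [590.0, -212.0]])
(array([458.3, 298.1]), array([73.2, 93.7]), 16.6, [[410.0, 333.0], [437.0, 243.0], [507.0, 264.0], [480.0, 353.0]])
(array([459.1, 102.7]), array([ 97.6, 131.7]), 47.4, [[378.0, 111.0], [474.0, 22.0], [541.0, 94.0], [444.0, 183.0]])

(array([627.1, 212.5]), array([58.3, 41.6]), 85.3, [[604.0, 185.0], [645.0, 182.0], [650.0, 240.0], [609.0, 243.0]])
(array([459.7, 300.7]), array([76. , 93.5]), 16.1, [[410.0, 335.0], [436.0, 245.0], [509.0, 266.0], [483.0, 356.0]])
(array([460.2, 104.1]), array([ 99.7, 133.3]), 47.5, [[377.0, 112.0], [476.0, 22.0], [543.0, 96.0], [445.0, 186.0]])
```

View pics/bar.png

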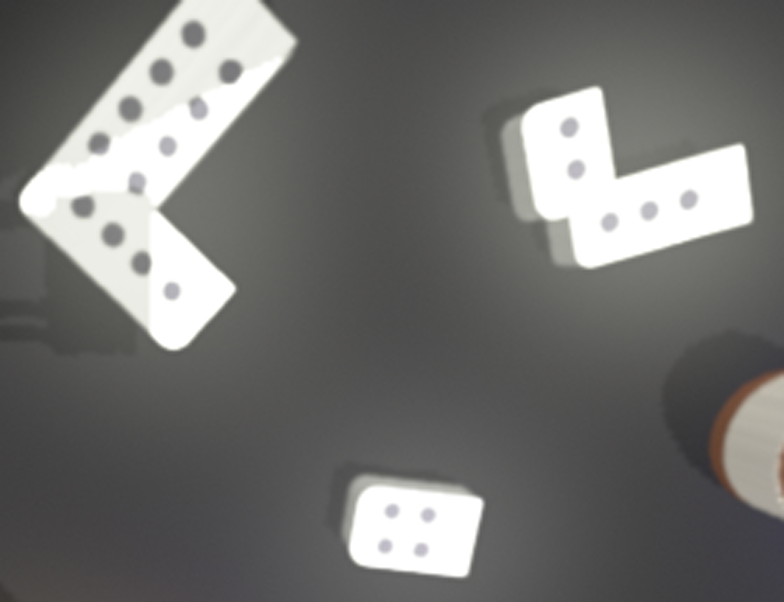

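The crop confirms the yaws: the bar's rounded nose is on the left, and the elbow's foot is up-left with its leg to the right. Before the first grasp I'll check the pen near the leg end and the bottle position.

Run:
```python
from h import *
c=cams.capture("scene");P=cloud(c)
for u,v in((374,155),(376,151),(379,147),(383,142),(395,128)):print(u,v,P[v,u].round(3))
m=(P[...,2]>.102)&(P[...,2]<.118)&(abs(P[...,0]-.59)<.06)&(abs(P[...,1]-.4)<.06)
q=P[m];print("bottle",q.min(0),q.max(0),q.mean(0))
s=probe_bus.sense();print(s["joints"].round(1),s["tcp_pos"])
```

```text
374 155 [0.362 0.162 0.021]
376 151 [0.342 0.169 0.02 ]
379 147 [0.583 0.141 0.321]
383 142 [0.596 0.147 0.355]
395 128 [0.614 0.164 0.426]
bottle [0.55403728 0.37159192 0.10200507] [0.61642982 0.43458805 0.11394906] [0.58603926 0.4026782  0.10916962]
[  25.    16.2    5.2    0.   -79.  -115.2] [0.58520605 0.096883   0.2828175 ]
```

Tool yaw is j1 + j6 + 270, so I'll use the half-turned grasp to keep joint 6 near zero at the dock. Approaching the corner leg at block (-25.5, 50).

Scaled: 0.2 m / 0.8 = 0.25, 0.1805 m / 0.8 = 0.2256, -68.7 degrees / 180 = -0.3817.

```bash
echo '[{"jaw": 0.75,"dx": 0.2256,"dy": 0.0256,"dz": 0.25,"rz": -0.3817},{"jaw": 0.75,"dx": 0.2256,"dy": 0.0256,"dz": 0.25,"rz": -0.3817},{"jaw": 0.75,"dx": 0.2256,"dy": 0.0256,"dz": 0.25,"rz": -0.3817},{"jaw": 0.75,"dx": 0.2256,"dy": 0.0256,"dz": 0.25,"rz": -0.3817},{"jaw": 0.75,"dx": 0.2256,"dy": 0.0256,"dz": 0.25,"rz": -0.3817},{"jaw": 0.75,"dx": 0.2256,"dy": 0.0256,"dz": 0.25,"rz": -0.3817},{"jaw": 0.75,"dx": 0.2256,"dy": 0.0256,"dz": 0.25,"rz": -0.3817},{"jaw": 0.75,"dx": 0.2256,"dy": 0.0256,"dz": 0.25,"rz": -0.3817}]' > rows.txt && python3 steer.py rows.txt
echo '[{"jaw": 0.75,"rz": -0.3817},{"jaw": 0.75,"rz": -0.3817},{"jaw": 0.75,"rz": -0.3817},{"jaw": 0.75,"rz": -0.3817},{"jaw": 0.75,"rz": -0.3817},{"jaw": 0.75,"rz": -0.3817},{"jaw": 0.75,"rz": -0.3817},{"jaw": 0.75,"rz": -0.3817}]' > rows.txt && python3 steer.py rows.txt
python3 -c "
from station import r, cams, probe_bus, order;s=probe_bus.sense();print(s['joints'].round(1),s['tcp_pos'])"
```

```text
time_s: 3.35
tcp_pos: [0.4044, 0.1179, 0.0827]
ee_rot: [[-0.359, -0.933, 0.0], [-0.933, 0.359, -0.0], [0.0, -0.0, -1.0]]
wrist_force: [0.9, -0.4, -0.0]
gripper_width: 0.753
gripper_force: 0.0
time_s: 4.15
tcp_pos: [0.4052, 0.118, 0.0832]
ee_rot: [[0.738, -0.674, 0.001], [-0.674, -0.738, 0.001], [0.0, -0.001, -1.0]]
wrist_force: [-0.1, -0.2, -0.6]
gripper_width: 0.748
gripper_force: 0.0
[ 38.5   9.1 -35.4   0.  -45.5   9.1] [0.40523188 0.11804527 0.08316534]
```

Scaled: 0.077 m / 0.8 = 0.0963, 0.06 m / 0.8 = 0.075.

```bash
echo '[{"jaw": 0.75,"dz": 0.05},{"jaw": 0.75,"dz": 0.075},{"jaw": 0.75,"dz": 0.0963},{"jaw": 0.75,"dz": 0.0963},{"jaw": 0.4,"dz": 0.0963},{"jaw": 0.4,"dz": 0.0963},{"jaw": 0.4,"dz": 0.0963},{"jaw": 0.4,"dz": 0.0963}]' > rows.txt && python3 steer.py rows.txt
python3 -c "
from h import *
for o in blockfits(cams.capture('scene')):print(o)"
```

```text
time_s: 4.95
tcp_pos: [0.4055, 0.1196, 0.0063]
ee_rot: [[0.735, -0.678, 0.002], [-0.678, -0.735, 0.001], [0.0, -0.002, -1.0]]
wrist_force: [-0.4, 0.5, 0.1]
gripper_width: 0.471
gripper_force: 0.0
(array([627.1, 212.4]), array([58.1, 41.1]), 84.2, [[604.0, 186.0], [645.0, 181.0], [650.0, 239.0], [610.0, 243.0]])
(array([459.7, 300.2]), array([75.5, 94.4]), 15.9, [[410.0, 335.0], [436.0, 244.0], [509.0, 265.0], [483.0, 356.0]])
(array([460.7, 104.3]), array([ 99.8, 132.8]), 46.8, [[378.0, 113.0], [475.0, 22.0], [543.0, 95.0], [446.0, 186.0]])
```

```bash
echo '[{"jaw": 0.0},{"jaw": 0.0},{"jaw": 0.0}]' > rows.txt && python3 steer.py rows.txt
python3 -c "
from h import *
for o in blockfits(cams.capture('scene'))[-1:]:print(o)
c=cams.capture('wrist');cv2.imwrite('pics/w3.png',c['pixels'][:,:,::-1])"
```

```text
time_s: 5.3
tcp_pos: [0.405, 0.1194, 0.0056]
ee_rot: [[0.735, -0.678, 0.0], [-0.678, -0.735, 0.0], [0.0, -0.0, -1.0]]
wrist_force: [0.3, 0.2, -0.0]
gripper_width: 0.211
gripper_force: 0.0
(array([459.7, 103.2]), array([ 98.7, 132.8]), 48.1, [[377.0, 111.0], [476.0, 22.0], [542.0, 96.0], [443.0, 184.0]])
```

View pics/w3.png

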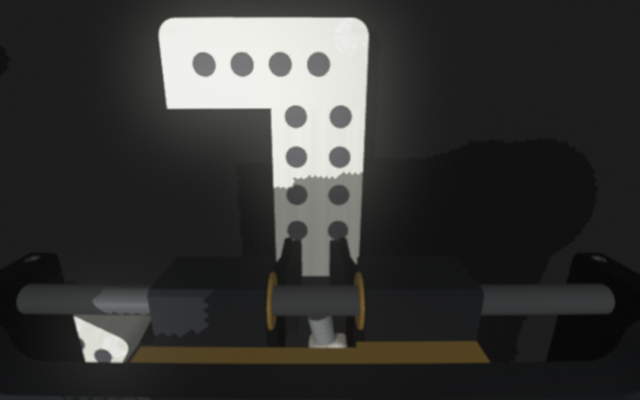

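The view shows the corner leg below the gripper, with the fingers drawn at columns 290 and 345, rows 240-290. They appear inside the leg's width with no contact force. I'll check finger and block heights from the depth map.

Run:
```python
from h import *
c=cams.capture('wrist');P=cloud(c);np.set_printoptions(linewidth=200)
for v in (225,240,250,260,270,280):
    print(v,[(u,P[v,u].round(3).tolist()) for u in (270,280,292,300,318,338,345,352,370)])
s=probe_bus.sense();print(s["gripper_width"],s["tcp_pos"])
```

```text
225 [(270, [0.427, 0.139, -0.001]), (280, [0.43, 0.123, 0.032]), (292, [0.425, 0.118, 0.032]), (300, [0.422, 0.115, 0.031]), (318, [0.416, 0.108, 0.032]), (338, [0.409, 0.099, 0.033]), (345, [0.406, 0.097, 0.032]), (352, [0.403, 0.094, 0.031]), (370, [0.384, 0.091, -0.0])]
240 [(270, [0.42, 0.146, 0.0]), (280, [0.424, 0.129, 0.032]), (292, [0.422, 0.12, 0.043]), (300, [0.418, 0.118, 0.04]), (318, [0.409, 0.114, 0.032]), (338, [0.406, 0.103, 0.042]), (345, [0.399, 0.103, 0.032]), (352, [0.396, 0.1, 0.031]), (370, [0.375, 0.098, -0.001])]
250 [(270, [0.414, 0.152, -0.002]), (280, [0.419, 0.133, 0.032]), (292, [0.421, 0.12, 0.054]), (300, [0.418, 0.118, 0.052]), (318, [0.405, 0.118, 0.032]), (338, [0.406, 0.103, 0.054]), (345, [0.404, 0.101, 0.053]), (352, [0.392, 0.104, 0.031]), (370, [0.37, 0.103, 0.0])]
260 [(270, [0.442, 0.102, 0.118]), (280, [0.44, 0.101, 0.115]), (292, [0.421, 0.119, 0.064]), (300, [0.417, 0.118, 0.062]), (318, [0.4, 0.122, 0.032]), (338, [0.406, 0.104, 0.063]), (345, [0.405, 0.101, 0.066]), (352, [0.426, 0.086, 0.116]), (370, [0.423, 0.082, 0.116])]
270 [(270, [0.442, 0.102, 0.123]), (280, [0.438, 0.103, 0.116]), (292, [0.42, 0.12, 0.071]), (300, [0.417, 0.118, 0.07]), (318, [0.396, 0.126, 0.032]), (338, [0.406, 0.106, 0.07]), (345, [0.405, 0.102, 0.074]), (352, [0.425, 0.087, 0.118]), (370, [0.424, 0.083, 0.122])]
280 [(270, [0.441, 0.102, 0.127]), (280, [0.438, 0.101, 0.124]), (292, [0.419, 0.12, 0.079]), (300, [0.417, 0.117, 0.079]), (318, [0.377, 0.143, -0.001]), (338, [0.406, 0.106, 0.079]), (345, [0.406, 0.103, 0.082]), (352, [0.425, 0.088, 0.124]), (370, [0.424, 0.083, 0.127])]
0.07859582707968481 [0.40501709 0.11931202 0.00553954]
```

Run:
```python
from h import *
c=dict(np.load("w2.npz"));P=cloud(c)
d=P-np.array([.5853,.0985,.2818])
m=(c["z_map"]>0)&(d[...,2]>-.05)&(abs(d[...,0])<.03)&(abs(d[...,1])<.07)&(c["z_map"]<.3)
v,u=np.nonzero(m)
for side in (-1,1):
    q=d[m&(np.sign(d[...,1])==side)];i=np.argsort(q[:,2])[:4];print(len(q),q[i].round(4).tolist(), q.max(0))
s=probe_bus.sense();print(s["wrist_force"],s["gripper_width"],s["gripper_force"])
c=cams.capture("wrist");P=cloud(c);print(P[150,318],P[60,250])
c=cams.capture('side');cv2.imwrite('pics/s1.png',cv2.resize(c['pixels'][190:330,250:450,::-1],None,fx=4,fy=4,interpolation=cv2.INTER_CUBIC))
```

```text
24255 [[0.0009, -0.044, 0.0326], [0.0092, -0.044, 0.0328], [-0.0086, -0.0448, 0.033], [0.0013, -0.0439, 0.033]] [ 1.25568489e-02 -1.01819496e-04  1.47026160e-01]
26368 [[0.0017, 0.0438, 0.032], [0.0085, 0.0436, 0.0328], [-0.0086, 0.0455, 0.0329], [-0.0087, 0.0481, 0.033]] [0.01206512 0.06998938 0.14689242]
[-1.20977135  0.04023298 -0.21997624] 0.07859582707968481 0.0
[0.44574361 0.08012847 0.03265228] [0.4988903  0.07510908 0.03013639]
```

View pics/s1.png

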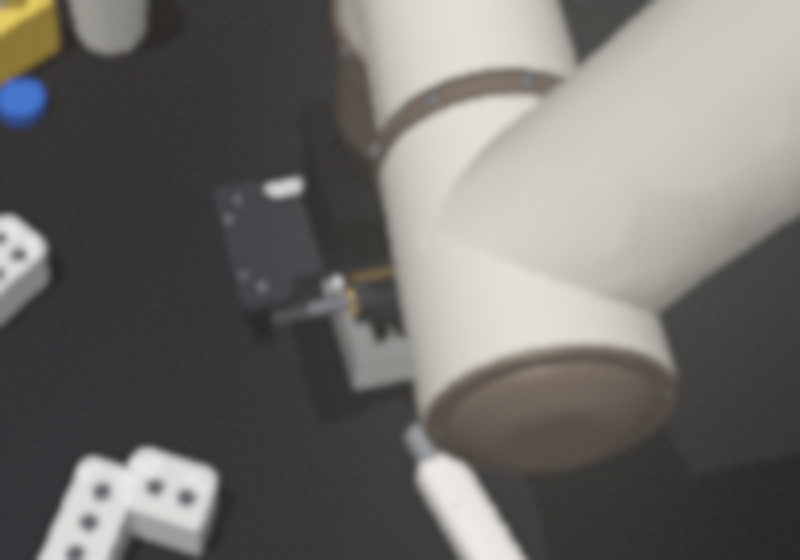

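The side crop and depth show the fingertips sit about 32 mm above the reported TCP, at about z 0.038, so the fingers closed above the block without touching it. I'll reopen and lower gently, watching the force.

Units first: shifts go in shares of 800 mm and turns go in shares of 180 degrees. So 0.003 m / 0.8 = 0.0038.

```bash
echo '[{"jaw": 0.75},{"jaw": 0.75},{"jaw": 0.75},{"jaw": 0.75},{"jaw": 0.75},{"jaw": 0.75},{"jaw": 0.75,"dz": 0.0038},{"jaw": 0.75,"dz": 0.0038}]' > rows.txt && python3 steer.py rows.txt|grep -v rot
echo '[{"jaw": 0.75,"dz": 0.0038},{"jaw": 0.75,"dz": 0.0038}]' > rows.txt && python3 steer.py rows.txt|grep -v rot
python3 - <<'E'
from h import *
s=probe_bus.sense();c=cams.capture("wrist");P=cloud(c);R=s["ee_rot"]
d=(P-s["tcp_pos"])@R
m=(c["z_map"]>0)&(c["z_map"]<.26)&(abs(d[...,0])<.02)&(abs(d[...,1])<.06)&(P[...,2]>.0345)
v,u=np.nonzero(m)
for sg in (-1,1):
    q=d[m&(np.sign(d[...,1])==sg)];i=np.argsort(-q[:,2])[:4];print(q[i].round(4).tolist(),P[m&(np.sign(d[...,1])==sg)][i][:,2].round(4))
print(s["tcp_pos"],(c["world_from_camera"][:3,3]-s["tcp_pos"])@R)
c=cams.capture("wrist");cv2.imwrite('pics/w4.png',cv2.resize(c['pixels'][150:350,150:480,::-1],None,fx=2.4,fy=2.4))
E
```

```text
time_s: 6.35
tcp_pos: [0.4048, 0.1191, 0.0022]
wrist_force: [0.0, -0.4, 0.1]
gripper_width: 0.67
gripper_force: 0.0
time_s: 6.55
tcp_pos: [0.4047, 0.1191, -0.0008]
wrist_force: [-0.4, -0.7, -0.7]
gripper_width: 0.737
gripper_force: 0.0
[[0.0116, -0.0382, -0.0355], [0.0116, -0.0372, -0.0355], [0.0117, -0.0393, -0.0356], [0.0117, -0.0403, -0.0356]] [0.0346 0.0346 0.0347 0.0348]
[[0.0064, 0.0321, -0.0353], [0.0115, 0.0371, -0.0353], [0.0053, 0.0322, -0.0354], [0.0098, 0.034, -0.0354]] [0.0345 0.0345 0.0346 0.0346]
[ 0.40474376  0.11909818 -0.0008322 ] [ 8.21240768e-02 -1.44943007e-04 -1.95535735e-01]
```

View pics/w4.png

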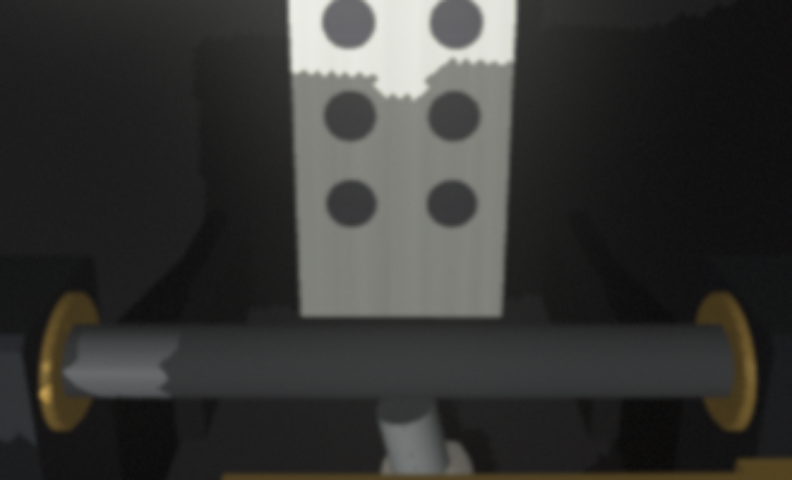

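The image shows the fingers straddling the leg. The TCP reads -0.0008 with no contact, which confirms the ~32 mm tip offset. I'll lower to tip ≈ 0.012 and close.

Scaled: 0.019 m / 0.8 = 0.0238, 0.012 m / 0.8 = 0.015.

```bash
echo '[{"jaw": 0.75,"dz": 0.0075},{"jaw": 0.75,"dz": 0.015},{"jaw": 0.75,"dz": 0.0238},{"jaw": 0.75,"dz": 0.0238}]' > rows.txt && python3 steer.py rows.txt|grep -v rot
echo '[{"jaw": 0.3},{"jaw": 0.3},{"jaw": 0.3},{"jaw": 0.3},{"jaw": 0.3},{"jaw": 0.3}]' > rows.txt && python3 steer.py rows.txt
python3 -c "
from h import *
for o in blockfits(cams.capture('scene'))[-1:]:print(o)"
```

```text
time_s: 7.05
tcp_pos: [0.4042, 0.1187, -0.0206]
wrist_force: [0.1, -1.0, -0.2]
gripper_width: 0.753
gripper_force: 0.0
time_s: 7.65
tcp_pos: [0.4047, 0.1191, -0.0193]
ee_rot: [[0.735, -0.678, -0.001], [-0.678, -0.735, -0.0], [-0.0, 0.001, -1.0]]
wrist_force: [-1.2, -1.1, 3.1]
gripper_width: 0.526
gripper_force: 30.0
(array([464.4, 101. ]), array([ 99.7, 126.2]), 45.6, [[384.0, 109.0], [475.0, 21.0], [544.0, 92.0], [454.0, 181.0]])
```

Scaled: 0.197 m / 0.8 = 0.2463, 0.172 m / 0.8 = 0.215, 50.9 degrees / 180 = 0.2828.

```bash
echo '[{"jaw": 0.3,"dx": 0.0313,"dy": 0.0163,"rz": 0.0356},{"jaw": 0.3,"dx": 0.0625,"dy": 0.0325,"rz": 0.0706},{"jaw": 0.3,"dx": 0.0925,"dy": 0.05,"rz": 0.1061},{"jaw": 0.3,"dx": 0.1238,"dy": 0.0663,"rz": 0.1417},{"jaw": 0.3,"dx": 0.1538,"dy": 0.0825,"rz": 0.1767},{"jaw": 0.3,"dx": 0.185,"dy": 0.0988,"rz": 0.2122},{"jaw": 0.3,"dx": 0.215,"dy": 0.1163,"rz": 0.2472},{"jaw": 0.3,"dx": 0.2463,"dy": 0.1323,"rz": 0.2828}]' > rows.txt && python3 steer.py rows.txt
echo '[{"jaw": 0.3},{"jaw": 0.3}]' > rows.txt && python3 steer.py rows.txt
python3 -c "
from h import *
for o in blockfits(cams.capture('scene')):print(o)
for o in blockfits(cams.capture('side')):print(o)
c=cams.capture('wrist')
for o in blockfits(c):print(o)
print(dockfit(c)[1])
cv2.imwrite('pics/w5.png',c['pixels'][:,:,::-1])"
```

```text
time_s: 8.5
tcp_pos: [0.4791, -0.0925, -0.0192]
ee_rot: [[-0.067, -0.998, 0.001], [-0.998, 0.067, 0.001], [-0.001, -0.001, -1.0]]
wrist_force: [-0.4, 3.9, 2.9]
gripper_width: 0.525
gripper_force: 30.0
time_s: 8.7
tcp_pos: [0.4794, -0.0929, -0.0192]
ee_rot: [[-0.062, -0.998, 0.002], [-0.998, 0.062, -0.0], [0.0, -0.002, -1.0]]
wrist_force: [1.2, -3.6, 0.1]
gripper_width: 0.521
gripper_force: 30.0
(array([628. , 212.5]), array([57.8, 42.8]), 84.2, [[604.0, 186.0], [646.0, 182.0], [652.0, 239.0], [610.0, 243.0]])
(array([460.3, 300.6]), array([75.4, 95.8]), 14.3, [[412.0, 338.0], [436.0, 245.0], [509.0, 263.0], [485.0, 356.0]])
(array([ 501.7, -179.4]), array([ 60.4, 101.5]), 86.0, [[449.0, -206.0], [550.0, -213.0], [554.0, -153.0], [453.0, -146.0]])
(array([456.4, 301.1]), array([72.9, 93.7]), 16.0, [[408.0, 336.0], [434.0, 246.0], [504.0, 266.0], [478.0, 356.0]])
(array([623. , 214.5]), array([59.9, 42.2]), 83.2, [[598.0, 187.0], [640.0, 182.0], [647.0, 242.0], [606.0, 247.0]])
(array([478.8, -90.2]), array([42.5, 49.2]), 89.0, [[454.0, -111.0], [503.0, -112.0], [504.0, -69.0], [455.0, -69.0]])
(array([758.3,  62. ]), array([62.8, 76.4]), 78.0, [[714.0, 39.0], [789.0, 23.0], [802.0, 85.0], [728.0, 101.0]])
(array([ 501.2, -148.8]), array([123.3,  97. ]), 86.3, [[449.0, -207.0], [546.0, -213.0], [553.0, -90.0], [457.0, -84.0]])Traceback (most recent call last):
  File "<string>", line 7, in <module>
    print(dockfit(c)[1])
          ~~~~~~~^^^
  File "h.py", line 21, in dockfit
    k=max(blobs(c,.036,.046,50,(.38,.66,-.42,-.17),60),key=lambda k:cv2.contourArea(k))
ValueError: max() iterable argument is empty
```

Scaled: 0.11 m / 0.8 = 0.1375, 0.0016 m / 0.8 = 0.002.

```bash
echo '[{"jaw": 0.3,"dx": 0.0063,"dy": 0.002},{"jaw": 0.3,"dx": 0.025,"dy": 0.002},{"jaw": 0.3,"dx": 0.0438,"dy": 0.002},{"jaw": 0.3,"dx": 0.0625,"dy": 0.002},{"jaw": 0.3,"dx": 0.0813,"dy": 0.002},{"jaw": 0.3,"dx": 0.1,"dy": 0.002},{"jaw": 0.3,"dx": 0.1188,"dy": 0.002},{"jaw": 0.3,"dx": 0.1375,"dy": 0.002}]' > rows.txt && python3 steer.py rows.txt
echo '[{"jaw": 0.68},{"jaw": 0.68},{"jaw": 0.68}]' > rows.txt && python3 steer.py rows.txt
python3 -c "
from h import *
c=cams.capture('wrist')
for o in blockfits(c,(.4,.6,-.4,-.1)):print(o)"
```

```text
time_s: 9.65
tcp_pos: [0.4693, -0.2007, -0.0193]
ee_rot: [[-0.061, -0.998, -0.0], [-0.998, 0.061, 0.001], [-0.001, 0.001, -1.0]]
wrist_force: [-0.2, 4.9, 3.9]
gripper_width: 0.526
gripper_force: 30.0
time_s: 9.95
tcp_pos: [0.4692, -0.201, -0.0197]
ee_rot: [[-0.062, -0.998, -0.001], [-0.998, 0.062, 0.0], [-0.0, 0.001, -1.0]]
wrist_force: [-0.1, -0.4, 0.1]
gripper_width: 0.662
gripper_force: 0.0
(array([ 597.2, -222.5]), array([ 5.2, 10.2]), 79.8, [[592.0, -224.0], [602.0, -226.0], [603.0, -221.0], [593.0, -219.0]])
(array([ 492.3, -258.7]), array([128.,  92.]), 89.6, [[446.0, -322.0], [538.0, -323.0], [539.0, -195.0], [447.0, -194.0]])
```

Scaled: -0.04 m / 0.8 = -0.05, -0.008 m / 0.8 = -0.01.

```bash
echo '[{"jaw": 0.68,"dz": -0.05},{"jaw": 0.0,"dx": -0.0213,"dy": -0.005,"dz": -0.05},{"jaw": 0.0,"dx": -0.045,"dy": -0.01,"dz": -0.05},{"jaw": 0.0,"dx": -0.045,"dy": -0.01,"dz": -0.05},{"jaw": 0.0,"dx": -0.045,"dy": -0.01,"dz": -0.05},{"jaw": 0.0,"dx": -0.045,"dy": -0.01,"dz": -0.05},{"jaw": 0.0,"dx": -0.045,"dy": -0.01,"dz": -0.025},{"jaw": 0.0,"dx": -0.045,"dy": -0.01}]' > rows.txt && python3 steer.py rows.txt
echo '[{"jaw": 0.0},{"jaw": 0.0,"dx": 0.01},{"jaw": 0.0,"dx": 0.02},{"jaw": 0.0,"dx": 0.03},{"jaw": 0.0,"dx": 0.0375},{"jaw": 0.0,"dx": 0.0438}]' > rows.txt && python3 steer.py rows.txt
python3 -c "
from h import *
c=cams.capture('wrist')
for o in blockfits(c,(.4,.6,-.4,-.1)):print(o)"
```

```text
time_s: 10.8
tcp_pos: [0.4803, -0.1668, -0.0195]
ee_rot: [[-0.063, -0.998, 0.002], [-0.998, 0.063, -0.0], [-0.0, -0.002, -1.0]]
wrist_force: [-0.3, -0.5, 0.2]
gripper_width: 0.124
gripper_force: 0.0
time_s: 11.4
tcp_pos: [0.4783, -0.2018, -0.0188]
ee_rot: [[-0.063, -0.998, 0.002], [-0.998, 0.063, 0.0], [-0.0, -0.002, -1.0]]
wrist_force: [0.3, 4.0, 2.1]
gripper_width: 0.006
gripper_force: 2.0
(array([ 597.2, -220.7]), array([ 8.5, 10.3]), 86.8, [[592.0, -225.0], [602.0, -225.0], [603.0, -217.0], [592.0, -216.0]])
(array([ 492.5, -267.8]), array([110.6,  91.9]), 89.1, [[446.0, -322.0], [538.0, -324.0], [539.0, -213.0], [447.0, -212.0]])
```

Scaled: 0.007 m / 0.8 = 0.0088, 0.005 m / 0.8 = 0.0063.

```bash
echo '[{"jaw": 0.0,"dx": 0.0038},{"jaw": 0.0,"dx": 0.0063},{"jaw": 0.0,"dx": 0.0088}]' > rows.txt && python3 steer.py rows.txt|grep -v rot
echo '[{"jaw": 0.0,"dx": 0.0013},{"jaw": 0.0,"dx": 0.0025}]' > rows.txt && python3 steer.py rows.txt|grep -v rot
echo '[{"jaw": 0.0,"dx": 0.0013},{"jaw": 0.0,"dx": 0.0025}]' > rows.txt && python3 steer.py rows.txt|grep -v rot
```

```text
time_s: 11.75
tcp_pos: [0.4779, -0.2079, -0.0189]
wrist_force: [0.2, 5.9, 3.8]
gripper_width: 0.001
gripper_force: 2.8
time_s: 11.95
tcp_pos: [0.4778, -0.2098, -0.0189]
wrist_force: [0.9, 5.4, 4.6]
gripper_width: 0.006
gripper_force: 2.8
time_s: 12.15
tcp_pos: [0.4777, -0.2117, -0.0189]
wrist_force: [1.6, 5.8, 3.8]
gripper_width: 0.009
gripper_force: 2.7
```

Scaled: 0.001 m / 0.8 = 0.0013.

```bash
echo '[{"jaw": 0.0,"dx": 0.0013},{"jaw": 0.0,"dx": 0.0013}]' > rows.txt && python3 steer.py rows.txt|grep -v rot
echo '[{"jaw": 0.0,"dx": 0.0013},{"jaw": 0.0,"dx": 0.0013}]' > rows.txt && python3 steer.py rows.txt|grep -v rot
echo '[{"jaw": 0.0,"dx": 0.0013},{"jaw": 0.0,"dx": 0.0013}]' > rows.txt && python3 steer.py rows.txt|grep -v rot
python3 -c "
from h import *
c=cams.capture('wrist');P=cloud(c)
D=np.array([.50235,-.28926]);X=np.array([.998,-.0635]);Y=np.array([.0635,.998])
d=(P[...,:2]-D);x=d@X;y=d@Y
m=(abs(P[...,2]-.032)<.002)&(x>.0)&(x<.035)
print('foot rear edge y',np.percentile(y[m&(y<.02)],[1,50,99]))
m=(abs(P[...,2]-.032)<.003)&(x>-.055)&(x<-.02);print('leg y',np.percentile(y[m],[1,50,99]))"
```

```text
time_s: 12.35
tcp_pos: [0.4777, -0.2125, -0.0189]
wrist_force: [-0.3, 6.2, 5.6]
gripper_width: 0.009
gripper_force: 3.4
time_s: 12.55
tcp_pos: [0.4777, -0.2125, -0.0189]
wrist_force: [0.4, 12.7, 5.9]
gripper_width: 0.005
gripper_force: 5.9
time_s: 12.75
tcp_pos: [0.4777, -0.2126, -0.0189]
wrist_force: [-0.2, 16.7, 7.2]
gripper_width: 0.004
gripper_force: 8.3
foot rear edge y [-0.04296513 -0.03566526 -0.02808331]
leg y [-0.04210421  0.00270236  0.06340576]
```

The corner block is home: it is in wall contact and its foot's rear edge is at dock y -28. On to the elbow.

Scaled: -0.33 m / 0.8 = -0.4125, -0.08 m / 0.8 = -0.1, -20.1 degrees / 180 = -0.1117.

```bash
echo '[{"jaw": 0.0,"dx": -0.0188},{"jaw": 0.3,"dx": -0.0375,"dz": -0.0625},{"jaw": 0.8,"dx": -0.1,"dy": 0.0125,"dz": -0.1125},{"jaw": 0.8,"dx": -0.1625,"dy": 0.0188,"dz": -0.1125,"rz": -0.0333},{"jaw": 0.8,"dx": -0.225,"dy": 0.025,"dz": -0.1125,"rz": -0.0667},{"jaw": 0.8,"dx": -0.2875,"dy": 0.0313,"dz": -0.1125,"rz": -0.1117},{"jaw": 0.8,"dx": -0.35,"dy": 0.0375,"dz": -0.1125,"rz": -0.1117},{"jaw": 0.8,"dx": -0.4125,"dy": 0.0438,"dz": -0.1125,"rz": -0.1117}]' > rows.txt && python3 steer.py rows.txt
echo '[{"jaw": 0.8},{"jaw": 0.8}]' > rows.txt && python3 steer.py rows.txt
python3 -c "
from h import *
c=cams.capture('wrist')
for o in blockfits(c):print(o)"
```

```text
time_s: 13.6
tcp_pos: [0.4628, 0.1032, 0.0709]
ee_rot: [[0.285, -0.959, 0.001], [-0.959, -0.285, -0.0], [0.0, -0.001, -1.0]]
wrist_force: [1.2, 0.2, -0.2]
gripper_width: 0.556
gripper_force: 0.0
time_s: 13.8
tcp_pos: [0.4628, 0.1025, 0.0704]
ee_rot: [[0.287, -0.958, -0.0], [-0.958, -0.287, -0.001], [0.0, 0.0, -1.0]]
wrist_force: [0.7, -0.6, 0.1]
gripper_width: 0.735
gripper_force: 0.0
(array([629.7, 188.3]), array([46.7, 21.6]), 40.8, [[605.0, 181.0], [619.0, 165.0], [654.0, 195.0], [640.0, 212.0]])
(array([686.4,  22.9]), array([19.1,  3.4]), 15.3, [[677.0, 22.0], [678.0, 19.0], [696.0, 24.0], [695.0, 27.0]])
```

Scaled: -0.2207 m / 0.8 = -0.2759, -0.19 m / 0.8 = -0.2375.

```bash
echo '[{"jaw": 0.8,"dx": -0.06,"dy": -0.0163},{"jaw": 0.8,"dx": -0.12,"dy": -0.0325},{"jaw": 0.8,"dx": -0.18,"dy": -0.0488},{"jaw": 0.8,"dx": -0.2375,"dy": -0.065},{"jaw": 0.8,"dx": -0.2759,"dy": -0.075},{"jaw": 0.8,"dx": -0.2759,"dy": -0.075}]' > rows.txt && python3 steer.py rows.txt
python3 -c "
from h import *
for n in ('scene','side'):
  for o in blockfits(cams.capture(n),(.36,.56,.15,.37)):print(o)
print(probe_bus.sense()['joints'].round(1))"
```

```text
time_s: 14.45
tcp_pos: [0.459, 0.3324, 0.0703]
ee_rot: [[0.286, -0.958, 0.001], [-0.958, -0.286, 0.001], [-0.0, -0.001, -1.0]]
wrist_force: [0.2, -0.5, -0.0]
gripper_width: 0.799
gripper_force: 0.0
(array([460.3, 301.2]), array([76.1, 92.7]), 16.1, [[411.0, 335.0], [437.0, 246.0], [510.0, 267.0], [484.0, 356.0]])
[ 52.1  22.8 -17.3  -0.  -50.  -35.7]
```

Scaled: 0.086 m / 0.8 = 0.1075, 0.002 m / 0.8 = 0.0025.

```bash
echo '[{"jaw": 0.8,"dy": 0.0025,"dz": 0.05},{"jaw": 0.8,"dy": 0.0025,"dz": 0.0875},{"jaw": 0.8,"dy": 0.0025,"dz": 0.1075},{"jaw": 0.8,"dy": 0.0025,"dz": 0.1075},{"jaw": 0.1,"dy": 0.0025,"dz": 0.1075},{"jaw": 0.1,"dy": 0.0025,"dz": 0.1075},{"jaw": 0.1,"dy": 0.0025,"dz": 0.1075},{"jaw": 0.1,"dy": 0.0025,"dz": 0.1075}]' > rows.txt && python3 steer.py rows.txt
echo '[{"jaw": 0.1},{"jaw": 0.1},{"jaw": 0.1}]' > rows.txt && python3 steer.py rows.txt
python3 -c "
from h import *
for n in ('scene','side'):
  for o in blockfits(cams.capture(n),(.36,.56,.15,.37)):print(o)"
```

```text
time_s: 15.35
tcp_pos: [0.4572, 0.3309, -0.014]
ee_rot: [[0.285, -0.959, 0.003], [-0.959, -0.285, 0.003], [-0.002, -0.004, -1.0]]
wrist_force: [1.7, 0.8, 0.8]
gripper_width: 0.523
gripper_force: 1.0
time_s: 15.65
tcp_pos: [0.4574, 0.3314, -0.0141]
ee_rot: [[0.286, -0.958, 0.003], [-0.958, -0.286, 0.003], [-0.002, -0.004, -1.0]]
wrist_force: [2.2, 1.7, 5.6]
gripper_width: 0.376
gripper_force: 28.8
(array([457.7, 282.3]), array([87.3, 58.6]), 49.5, [[407.0, 268.0], [452.0, 230.0], [508.0, 296.0], [464.0, 335.0]])
```

Scaled: 0.24 m / 0.8 = 0.3, 0.205 m / 0.8 = 0.2563.

```bash
echo '[{"jaw": 0.1,"dx": 0.025,"dy": 0.0025},{"jaw": 0.1,"dx": 0.0625,"dy": 0.005},{"jaw": 0.1,"dx": 0.1,"dy": 0.0088},{"jaw": 0.1,"dx": 0.1375,"dy": 0.0113},{"jaw": 0.1,"dx": 0.175,"dy": 0.015},{"jaw": 0.1,"dx": 0.2125,"dy": 0.0175},{"jaw": 0.1,"dx": 0.2563,"dy": 0.0213},{"jaw": 0.1,"dx": 0.3,"dy": 0.0244}]' > rows.txt && python3 steer.py rows.txt|grep grip
echo '[{"jaw": 0.1,"dx": 0.0375,"dy": 0.0025,"rz": 0.0111},{"jaw": 0.1,"dx": 0.075,"dy": 0.0063,"rz": 0.0278},{"jaw": 0.1,"dx": 0.1125,"dy": 0.0088,"rz": 0.0444},{"jaw": 0.1,"dx": 0.15,"dy": 0.0125,"rz": 0.0611},{"jaw": 0.1,"dx": 0.1875,"dy": 0.015,"rz": 0.0778},{"jaw": 0.1,"dx": 0.225,"dy": 0.0175,"rz": 0.0944},{"jaw": 0.1,"dx": 0.2625,"dy": 0.0213,"rz": 0.1117},{"jaw": 0.1,"dx": 0.2931,"dy": 0.0238,"rz": 0.1117}]' > rows.txt && python3 steer.py rows.txt|grep grip
echo '[{"jaw": 0.1},{"jaw": 0.1}]' > rows.txt && python3 steer.py rows.txt
cat >> h.py <<'E'
O=np.array([502.35,-289.26]);A=np.array([[.998,-.0635],[.0635,.998]])
def todock(p): return (np.asarray(p)-O)@A.T
E
python3 -c "
from h import *
for n in ('wrist','scene'):
  for o in blockfits(cams.capture(n),(.4,.7,-.35,-.02)):print(n,o[:3],todock(o[3]).round(1).tolist())
print(todock(probe_bus.sense()['tcp_pos'][:2]*1000))"
```

```text
gripper_width: 0.373
gripper_force: 28.7
gripper_width: 0.376
gripper_force: 28.8
time_s: 17.55
tcp_pos: [0.5552, -0.1381, -0.0141]
ee_rot: [[-0.063, -0.998, 0.002], [-0.998, 0.063, -0.002], [0.001, -0.002, -1.0]]
wrist_force: [1.6, -6.2, 7.4]
gripper_width: 0.371
gripper_force: 28.7
wrist (array([ 536.9, -172. ]), array([71.5, 88.7]), 1.0) [[-12.6, 160.8], [-4.9, 72.1], [65.9, 77.6], [59.2, 166.4]]
wrist (array([ 663.3, -225.6]), array([ 8.2, 53. ]), 86.4) [[130.5, 69.7], [182.6, 70.0], [183.1, 78.0], [130.0, 77.7]]
wrist (array([ 602.5, -221.6]), array([26.8,  9.3]), 0.8) [[81.9, 77.6], [82.5, 68.6], [109.4, 70.4], [108.8, 79.3]]
wrist (array([ 471.3, -237.6]), array([29.3, 46.1]), 87.0) [[-57.7, 34.7], [-10.6, 35.7], [-11.5, 64.7], [-57.5, 63.7]]
scene (array([ 495.6, -288.1]), array([129.6, 139.4]), 86.9) [[-75.4, -64.7], [63.8, -63.8], [62.6, 66.4], [-77.6, 64.5]]
[ 42.96841113 154.57029585]
```

```bash
cat >> h.py <<'E'
def topdock(c,x0,x1,y0,y1):
    P=cloud(c);q=todock(P[...,:2].reshape(-1,2)*1000);z=P[...,2].ravel()
    m=(abs(z-.032)<.003)&(q[:,0]>x0)&(q[:,0]<x1)&(q[:,1]>y0)&(q[:,1]<y1)&(c["pixels"].max(-1).ravel()>100);return q[m]
def edges(q):
    for x in range(-15,70,5):
        s=q[abs(q[:,0]-x)<1.5]
        if len(s)>3: print("x",x,"ymin %.1f ymax %.1f"%(s[:,1].min(),s[:,1].max()),end=" | ")
    print()
    for y in range(int(q[:,1].min())//8*8,int(q[:,1].max()),8):
        s=q[abs(q[:,1]-y)<1.5]
        if len(s)>3: print("y",y,"xmin %.1f xmax %.1f"%(s[:,0].min(),s[:,0].max()),end=" | ")
    print()
E
python3 -c "
from h import *
edges(topdock(cams.capture('wrist'),-20,75,66,190))"
```

```text
x -5 ymin 75.7 ymax 106.7 | x 0 ymin 73.2 ymax 107.1 | x 5 ymin 73.2 ymax 107.6 | x 10 ymin 73.7 ymax 108.2 | x 15 ymin 74.1 ymax 108.8 | x 20 ymin 74.9 ymax 109.0 | x 25 ymin 75.4 ymax 109.4 | x 30 ymin 75.8 ymax 164.7 | x 35 ymin 76.2 ymax 164.2 | x 40 ymin 78.8 ymax 164.2 | x 45 ymin 90.9 ymax 164.6 | x 50 ymin 91.5 ymax 164.8 | x 55 ymin 92.0 ymax 164.5 | x 60 ymin 92.4 ymax 162.5 | x 65 ymin 67.7 ymax 106.9 | 
y 72 xmin 0.9 xmax 4.5 | y 80 xmin -5.8 xmax 40.2 | y 88 xmin -6.6 xmax 40.1 | y 96 xmin -7.3 xmax 64.3 | y 104 xmin -8.0 xmax 64.1 | y 112 xmin 31.1 xmax 63.1 | y 120 xmin 30.5 xmax 62.5 | y 128 xmin 29.8 xmax 61.8 | y 136 xmin 29.1 xmax 61.1 | y 144 xmin 28.4 xmax 61.0 | y 152 xmin 27.0 xmax 59.6 | y 160 xmin 27.0 xmax 58.7 |
```

Scaled: -0.001 m / 0.8 = -0.0013, 5 degrees / 180 = 0.0278.

```bash
echo '[{"jaw": 0.1,"dy": -0.0013,"rz": 0.0278},{"jaw": 0.1,"dy": -0.0013,"rz": 0.0278},{"jaw": 0.1,"dy": -0.0013,"rz": 0.0278}]' > rows.txt && python3 steer.py rows.txt|grep -v rot
python3 -c "
from h import *
edges(topdock(cams.capture('wrist'),-20,75,66,190))"
```

```text
time_s: 18.0
tcp_pos: [0.556, -0.1369, -0.0141]
wrist_force: [2.0, -2.2, 7.9]
gripper_width: 0.375
gripper_force: 28.4
x -10 ymin 80.6 ymax 112.1 | x -5 ymin 78.5 ymax 112.3 | x 0 ymin 78.1 ymax 112.4 | x 5 ymin 78.1 ymax 112.4 | x 10 ymin 78.2 ymax 112.4 | x 15 ymin 78.2 ymax 112.4 | x 20 ymin 78.2 ymax 112.4 | x 25 ymin 78.2 ymax 112.4 | x 30 ymin 78.6 ymax 166.5 | x 35 ymin 81.6 ymax 166.0 | x 40 ymin 92.2 ymax 165.9 | x 45 ymin 92.2 ymax 165.3 | x 50 ymin 92.2 ymax 165.0 | x 55 ymin 92.2 ymax 164.4 | x 60 ymin 94.3 ymax 163.8 | x 65 ymin 67.7 ymax 67.8 | 
y 80 xmin -9.7 xmax 33.4 | y 88 xmin -11.3 xmax 35.3 | y 96 xmin -11.6 xmax 59.9 | y 104 xmin -11.0 xmax 60.4 | y 112 xmin -11.1 xmax 60.4 | y 120 xmin 28.3 xmax 60.4 | y 128 xmin 28.4 xmax 60.2 | y 136 xmin 28.4 xmax 60.4 | y 144 xmin 28.3 xmax 61.0 | y 152 xmin 27.7 xmax 60.4 | y 160 xmin 28.3 xmax 61.0 |
```

Scaled: 0.0707 m / 0.8 = 0.0884, -0.0062 m / 0.8 = -0.0078.

```bash
echo '[{"jaw": 0.1,"dx": 0.01,"dy": -0.0009},{"jaw": 0.1,"dx": 0.0213,"dy": -0.0019},{"jaw": 0.1,"dx": 0.0325,"dy": -0.0029},{"jaw": 0.1,"dx": 0.0438,"dy": -0.0039},{"jaw": 0.1,"dx": 0.055,"dy": -0.0048},{"jaw": 0.1,"dx": 0.0663,"dy": -0.0058},{"jaw": 0.1,"dx": 0.0775,"dy": -0.0068},{"jaw": 0.1,"dx": 0.0884,"dy": -0.0078}]' > rows.txt && python3 steer.py rows.txt|grep -v rot
echo '[{"jaw": 0.1}]' > rows.txt && python3 steer.py rows.txt|grep -v rot
python3 -c "
from h import *
edges(topdock(cams.capture('wrist'),-13,62,-20,190));print(todock(probe_bus.sense()['tcp_pos'][:2]*1000))"
```

```text
time_s: 18.85
tcp_pos: [0.5519, -0.2057, -0.0141]
wrist_force: [-0.0, 8.0, 9.0]
gripper_width: 0.374
gripper_force: 28.8
time_s: 18.95
tcp_pos: [0.5518, -0.2069, -0.0141]
wrist_force: [0.6, 3.0, 7.6]
gripper_width: 0.377
gripper_force: 28.8
x -10 ymin 10.8 ymax 41.8 | x -5 ymin 7.8 ymax 41.9 | x 0 ymin 7.9 ymax 42.0 | x 5 ymin 7.9 ymax 41.9 | x 10 ymin 7.8 ymax 41.9 | x 15 ymin 7.9 ymax 42.1 | x 20 ymin 7.9 ymax 42.1 | x 25 ymin 7.9 ymax 42.2 | x 30 ymin 8.0 ymax 96.7 | x 35 ymin 10.6 ymax 96.1 | x 40 ymin -16.8 ymax 95.8 | x 45 ymin -14.5 ymax 95.5 | x 50 ymin -14.5 ymax 94.6 | x 55 ymin -13.9 ymax 94.5 | x 60 ymin 71.8 ymax 94.0 | 
y 8 xmin -7.6 xmax 32.5 | y 16 xmin -10.7 xmax 53.9 | y 24 xmin -10.8 xmax 54.2 | y 32 xmin -11.0 xmax 54.2 | y 40 xmin -11.4 xmax 54.2 | y 48 xmin 28.9 xmax 54.4 | y 56 xmin 28.9 xmax 54.3 | y 64 xmin 28.9 xmax 54.2 | y 72 xmin 28.7 xmax 60.5 | y 80 xmin 28.6 xmax 60.5 | y 88 xmin 28.3 xmax 61.2 | 
[44.12656502 85.36321714]
```

Scaled: -0.045 m / 0.8 = -0.0563, -0.0315 m / 0.8 = -0.0394, -5 degrees / 180 = -0.0278.

```bash
echo '[{"jaw": 0.52},{"jaw": 0.52},{"jaw": 0.52,"dz": -0.0563},{"jaw": 0.0,"dx": -0.02,"dy": 0.0038,"dz": -0.0563,"rz": -0.0278},{"jaw": 0.0,"dx": -0.0394,"dy": 0.0085,"dz": -0.0563,"rz": -0.0278},{"jaw": 0.0,"dx": -0.0394,"dy": 0.0085,"dz": -0.0563,"rz": -0.0278},{"jaw": 0.0,"dx": -0.0394,"dy": 0.0085,"dz": -0.0563,"rz": -0.0278},{"jaw": 0.0,"dx": -0.0394,"dy": 0.0085,"dz": -0.0375,"rz": -0.0278}]' > rows.txt && python3 steer.py rows.txt|grep -v rot
echo '[{"jaw": 0.0,"dz": 0.0375},{"jaw": 0.0,"dz": 0.0375},{"jaw": 0.0,"dx": 0.01,"dz": 0.0375},{"jaw": 0.0,"dx": 0.02,"dz": 0.0375},{"jaw": 0.0,"dx": 0.03,"dz": 0.0375},{"jaw": 0.0,"dx": 0.04,"dz": 0.0375}]' > rows.txt && python3 steer.py rows.txt
python3 -c "
from h import *
edges(topdock(cams.capture('wrist'),-13,62,-20,190));print(todock(probe_bus.sense()['tcp_pos'][:2]*1000))"
```

```text
time_s: 19.8
tcp_pos: [0.5494, -0.175, 0.0152]
wrist_force: [0.5, -0.1, -0.2]
gripper_width: 0.152
gripper_force: 0.0
time_s: 20.4
tcp_pos: [0.5477, -0.2077, -0.0143]
ee_rot: [[-0.063, -0.998, 0.003], [-0.998, 0.063, -0.0], [0.0, -0.003, -1.0]]
wrist_force: [2.1, 1.1, -1.0]
gripper_width: 0.007
gripper_force: 1.1
x -10 ymin -18.7 ymax 14.2 | x -5 ymin -19.3 ymax 14.2 | x 0 ymin -19.3 ymax 14.3 | x 5 ymin -19.2 ymax 14.7 | x 10 ymin -19.2 ymax 14.7 | x 15 ymin -19.2 ymax 14.7 | x 20 ymin -19.2 ymax 14.7 | x 25 ymin -19.2 ymax 72.5 | x 30 ymin -18.0 ymax 73.2 | x 35 ymin -5.1 ymax 74.9 | x 40 ymin -14.5 ymax 74.8 | x 45 ymin -14.5 ymax 74.6 | x 50 ymin -14.4 ymax 73.4 | x 55 ymin -14.4 ymax 72.8 | 
y -16 xmin -12.9 xmax 42.0 | y -8 xmin -12.9 xmax 33.1 | y 0 xmin -12.9 xmax 53.9 | y 8 xmin -12.9 xmax 54.1 | y 16 xmin 3.7 xmax 53.7 | y 24 xmin 26.0 xmax 54.1 | y 32 xmin 25.8 xmax 53.8 | y 40 xmin 26.0 xmax 54.0 | y 48 xmin 25.9 xmax 53.7 | y 56 xmin 26.2 xmax 53.9 | y 64 xmin 26.0 xmax 54.0 | y 72 xmin 25.7 xmax 57.7 | 
[39.62120265 83.21605269]
```

Scaled: 0.008 m / 0.8 = 0.01, 0.006 m / 0.8 = 0.0075.

```bash
echo '[{"jaw": 0.0,"dx": 0.0038},{"jaw": 0.0,"dx": 0.0075},{"jaw": 0.0,"dx": 0.01}]' > rows.txt && python3 steer.py rows.txt|grep -v rot
echo '[{"jaw": 0.0,"dx": 0.0013},{"jaw": 0.0,"dx": 0.0013}]' > rows.txt && python3 steer.py rows.txt|grep -v rot
echo '[{"jaw": 0.0,"dx": 0.0013},{"jaw": 0.0,"dx": 0.0013}]' > rows.txt && python3 steer.py rows.txt|grep -v rot
python3 -c "
from h import *
edges(topdock(cams.capture('wrist'),-13,62,-20,190));print(todock(probe_bus.sense()['tcp_pos'][:2]*1000))"
```

```text
time_s: 20.75
tcp_pos: [0.5465, -0.2147, -0.0148]
wrist_force: [0.7, 5.1, 4.2]
gripper_width: 0.004
gripper_force: 2.4
time_s: 20.95
tcp_pos: [0.5464, -0.2158, -0.0151]
wrist_force: [0.8, 3.7, 2.4]
gripper_width: 0.004
gripper_force: 1.6
time_s: 21.15
tcp_pos: [0.5462, -0.2167, -0.0153]
wrist_force: [1.2, 3.9, 3.0]
gripper_width: 0.004
gripper_force: 2.1
x -10 ymin -19.9 ymax 6.2 | x -5 ymin -19.8 ymax 6.0 | x 0 ymin -19.9 ymax 6.0 | x 5 ymin -19.8 ymax 6.0 | x 10 ymin -19.8 ymax 6.0 | x 15 ymin -19.8 ymax 6.1 | x 20 ymin -20.0 ymax 6.0 | x 25 ymin -20.0 ymax 34.6 | x 30 ymin -20.0 ymax 64.3 | x 35 ymin -13.8 ymax 64.9 | x 40 ymin -14.2 ymax 65.4 | x 45 ymin -14.2 ymax 65.2 | x 50 ymin -14.2 ymax 64.3 | x 55 ymin -14.2 ymax 63.4 | 
y -16 xmin -13.0 xmax 33.1 | y -8 xmin -12.8 xmax 53.9 | y 0 xmin -13.0 xmax 54.2 | y 8 xmin 26.2 xmax 53.9 | y 16 xmin 26.5 xmax 54.1 | y 24 xmin 26.8 xmax 53.8 | y 32 xmin 26.5 xmax 54.1 | y 40 xmin 26.8 xmax 53.9 | y 48 xmin 26.6 xmax 54.1 | y 56 xmin 26.9 xmax 54.2 | y 64 xmin 26.8 xmax 54.0 | 
[39.10121842 75.19341808]
```

The elbow is home: its foot's rear edge is at dock y 6.0. Now the bar.

Scaled: -0.3 m / 0.8 = -0.375, -0.09 m / 0.8 = -0.1125, 2.9 degrees / 180 = 0.0161.

```bash
echo '[{"jaw": 0.0,"dx": -0.0188},{"jaw": 0.3,"dx": -0.0375,"dz": -0.0625},{"jaw": 0.7,"dx": -0.1,"dy": -0.0113,"dz": -0.1125},{"jaw": 0.7,"dx": -0.1625,"dy": -0.0188,"dz": -0.1125,"rz": 0.0161},{"jaw": 0.7,"dx": -0.2188,"dy": -0.0263,"dz": -0.1125,"rz": 0.0161},{"jaw": 0.7,"dx": -0.275,"dy": -0.0338,"dz": -0.1125,"rz": 0.0161},{"jaw": 0.7,"dx": -0.325,"dy": -0.0413,"dz": -0.1125,"rz": 0.0161},{"jaw": 0.7,"dx": -0.375,"dy": -0.0475,"dz": -0.1125,"rz": 0.0161}]' > rows.txt && python3 steer.py rows.txt|grep tcp
echo '[{"jaw": 0.7,"dx": -0.05},{"jaw": 0.7,"dx": -0.1},{"jaw": 0.7,"dx": -0.125},{"jaw": 0.7,"dx": -0.125}]' > rows.txt && python3 steer.py rows.txt
python3 -c "
from h import *
for n in ('wrist','scene'):
  for o in blockfits(cams.capture(n),(.55,.72,.12,.3)):print(n,o)"
```

```text
tcp_pos: [0.6016, 0.0824, 0.0738]
time_s: 22.4
tcp_pos: [0.6132, 0.1819, 0.0735]
ee_rot: [[-0.109, -0.994, -0.001], [-0.994, 0.109, -0.001], [0.001, 0.001, -1.0]]
wrist_force: [0.5, -0.2, 0.1]
gripper_width: 0.698
gripper_force: 0.0
wrist (array([625.6, 210.7]), array([60.2, 38. ]), 83.4, [[603.0, 183.0], [641.0, 179.0], [648.0, 238.0], [610.0, 243.0]])
scene (array([629. , 212.7]), array([58.9, 40.4]), 88.8, [[608.0, 184.0], [649.0, 183.0], [650.0, 242.0], [609.0, 243.0]])
```

```bash
echo '[{"jaw": 0.7,"dx": -0.0604,"dy": -0.0114},{"jaw": 0.7,"dx": -0.0604,"dy": -0.0114,"dz": 0.0375},{"jaw": 0.7,"dx": -0.0604,"dy": -0.0114,"dz": 0.075},{"jaw": 0.7,"dx": -0.0604,"dy": -0.0114,"dz": 0.1119},{"jaw": 0.7,"dx": -0.0604,"dy": -0.0114,"dz": 0.1119},{"jaw": 0.1,"dx": -0.0604,"dy": -0.0114,"dz": 0.1119},{"jaw": 0.1,"dx": -0.0604,"dy": -0.0114,"dz": 0.1119},{"jaw": 0.1,"dx": -0.0604,"dy": -0.0114,"dz": 0.1119}]' > rows.txt && python3 steer.py rows.txt|grep -v rot
echo '[{"jaw": 0.1},{"jaw": 0.1}]' > rows.txt && python3 steer.py rows.txt
```

```text
time_s: 23.3
tcp_pos: [0.6296, 0.2269, -0.0127]
wrist_force: [-0.1, -0.0, 0.4]
gripper_width: 0.507
gripper_force: 0.0
time_s: 23.5
tcp_pos: [0.6287, 0.2268, -0.0132]
ee_rot: [[-0.112, -0.994, 0.001], [-0.994, 0.112, 0.001], [-0.001, -0.001, -1.0]]
wrist_force: [-1.8, 0.2, 5.5]
gripper_width: 0.431
gripper_force: 30.0
```

Scaled: 0.205 m / 0.8 = 0.2563, 0.175 m / 0.8 = 0.2188.

```bash
echo '[{"jaw": 0.1,"dx": 0.0188,"dy": 0.01},{"jaw": 0.1,"dx": 0.05,"dy": 0.02},{"jaw": 0.1,"dx": 0.0813,"dy": 0.0275},{"jaw": 0.1,"dx": 0.1125,"dy": 0.035},{"jaw": 0.1,"dx": 0.1438,"dy": 0.0425},{"jaw": 0.1,"dx": 0.1813,"dy": 0.05},{"jaw": 0.1,"dx": 0.2188,"dy": 0.0563},{"jaw": 0.1,"dx": 0.2563,"dy": 0.0625}]' > rows.txt && python3 steer.py rows.txt|grep tcp
echo '[{"jaw": 0.1,"dx": 0.0375,"dy": 0.005},{"jaw": 0.1,"dx": 0.075,"dy": 0.0088},{"jaw": 0.1,"dx": 0.1125,"dy": 0.0125},{"jaw": 0.1,"dx": 0.15,"dy": 0.0163,"rz": -0.0161},{"jaw": 0.1,"dx": 0.1813,"dy": 0.0188,"rz": -0.0161},{"jaw": 0.1,"dx": 0.2125,"dy": 0.0213,"rz": -0.0161},{"jaw": 0.1,"dx": 0.2479,"dy": 0.0215,"rz": -0.0161},{"jaw": 0.1,"dx": 0.2479,"dy": 0.0215,"rz": -0.0161}]' > rows.txt && python3 steer.py rows.txt
python3 -c "
from h import *
c=cams.capture('wrist')
edges(topdock(c,-20,35,66,190));print(todock(probe_bus.sense()['tcp_pos'][:2]*1000))
q=topdock(c,-62,62,20,64);
for y in (30,40,50,60):
  s=q[abs(q[:,1]-y)<2][:,0];print(y,s[s<6].max(),s[s>6].min())"
```

```text
tcp_pos: [0.5583, 0.0291, -0.0131]
time_s: 25.1
tcp_pos: [0.5179, -0.1694, -0.0132]
ee_rot: [[-0.064, -0.998, 0.005], [-0.998, 0.064, -0.002], [0.001, -0.005, -1.0]]
wrist_force: [-0.3, -4.3, 5.6]
gripper_width: 0.431
gripper_force: 29.9
x -10 ymin 78.5 ymax 131.4 | x -5 ymin 76.0 ymax 131.2 | x 0 ymin 75.9 ymax 131.1 | x 5 ymin 75.8 ymax 131.2 | x 10 ymin 75.6 ymax 131.0 | x 15 ymin 75.7 ymax 131.0 | x 20 ymin 75.7 ymax 131.0 | x 25 ymin 77.9 ymax 131.9 | 
y 80 xmin -10.7 xmax 26.2 | y 88 xmin -11.0 xmax 26.8 | y 96 xmin -10.8 xmax 26.7 | y 104 xmin -11.2 xmax 27.0 | y 112 xmin -10.7 xmax 27.4 | y 120 xmin -10.8 xmax 27.0 | y 128 xmin -10.8 xmax 27.2 | 
[  7.90792623 121.11696473]
30 -13.922123706636867 26.307429480111356
40 -14.005238225616209 26.51014212588643
50 -14.009801829280065 26.451964068950865
60 -14.074978104101836 26.606248068174445
```

Scaled: 0.04 m / 0.8 = 0.05, 0.0017 m / 0.8 = 0.0021.

```bash
echo '[{"jaw": 0.1,"dx": 0.0025,"dy": 0.0021},{"jaw": 0.1,"dx": 0.0075,"dy": 0.0021},{"jaw": 0.1,"dx": 0.015,"dy": 0.0021},{"jaw": 0.1,"dx": 0.0225,"dy": 0.0021},{"jaw": 0.1,"dx": 0.03,"dy": 0.0021},{"jaw": 0.1,"dx": 0.0375,"dy": 0.0021},{"jaw": 0.1,"dx": 0.045,"dy": 0.0021},{"jaw": 0.1,"dx": 0.05,"dy": 0.0021}]' > rows.txt && python3 steer.py rows.txt|grep -v rot
echo '[{"jaw": 0.1}]' > rows.txt && python3 steer.py rows.txt|grep -v rot
python3 -c "
from h import *
c=cams.capture('wrist')
edges(topdock(c,-13,60,-10,190));print(todock(probe_bus.sense()['tcp_pos'][:2]*1000))"
```

```text
time_s: 25.95
tcp_pos: [0.5138, -0.2054, -0.0132]
wrist_force: [0.3, 7.5, 9.6]
gripper_width: 0.436
gripper_force: 30.0
time_s: 26.05
tcp_pos: [0.5138, -0.2058, -0.0132]
wrist_force: [0.1, 3.7, 9.1]
gripper_width: 0.433
gripper_force: 30.0
x -10 ymin -9.9 ymax 93.8 | x -5 ymin -5.8 ymax 93.8 | x 0 ymin -9.9 ymax 94.0 | x 5 ymin -9.9 ymax 93.6 | x 10 ymin -9.8 ymax 93.5 | x 15 ymin -9.9 ymax 94.1 | x 20 ymin -9.8 ymax 93.8 | x 25 ymin -9.9 ymax 94.1 | x 30 ymin -10.0 ymax 64.3 | x 35 ymin -9.9 ymax 64.3 | x 40 ymin -9.9 ymax 64.2 | x 45 ymin -9.9 ymax 63.4 | x 50 ymin -9.9 ymax 63.7 | x 55 ymin -9.9 ymax 63.6 | 
y -8 xmin -13.0 xmax 55.7 | y 0 xmin -13.0 xmax 55.3 | y 8 xmin 26.2 xmax 55.6 | y 16 xmin 26.3 xmax 55.1 | y 24 xmin 26.3 xmax 55.1 | y 32 xmin 26.4 xmax 55.2 | y 40 xmin -9.7 xmax 55.3 | y 48 xmin -12.6 xmax 55.4 | y 56 xmin -12.9 xmax 55.4 | y 64 xmin -12.7 xmax 54.9 | y 72 xmin -12.5 xmax 25.0 | y 80 xmin -12.2 xmax 25.3 | y 88 xmin -12.0 xmax 25.1 | 
[ 6.11807682 83.99481451]
```

Scaled: -0.045 m / 0.8 = -0.0563, -0.03 m / 0.8 = -0.0375.

```bash
echo '[{"jaw": 0.58},{"jaw": 0.58},{"jaw": 0.58,"dz": -0.0563},{"jaw": 0.0,"dx": -0.02,"dz": -0.0563},{"jaw": 0.0,"dx": -0.0388,"dz": -0.0563},{"jaw": 0.0,"dx": -0.0388,"dz": -0.0563},{"jaw": 0.0,"dx": -0.0388,"dz": -0.0563},{"jaw": 0.0,"dx": -0.0388,"dz": -0.0375}]' > rows.txt && python3 steer.py rows.txt|grep -v rot
echo '[{"jaw": 0.0,"dz": 0.0375},{"jaw": 0.0,"dz": 0.0375},{"jaw": 0.0,"dx": 0.01,"dz": 0.0375},{"jaw": 0.0,"dx": 0.02,"dz": 0.0375},{"jaw": 0.0,"dx": 0.03,"dz": 0.0375},{"jaw": 0.0,"dx": 0.0375,"dz": 0.0375}]' > rows.txt && python3 steer.py rows.txt|grep -v rot
python3 -c "
from h import *
c=cams.capture('wrist')
edges(topdock(c,-13,60,-10,190));print(todock(probe_bus.sense()['tcp_pos'][:2]*1000))"
```

```text
time_s: 26.9
tcp_pos: [0.515, -0.1757, 0.0157]
wrist_force: [-0.7, 0.4, -0.1]
gripper_width: 0.214
gripper_force: 0.0
time_s: 27.5
tcp_pos: [0.5124, -0.2065, -0.014]
wrist_force: [0.3, 1.3, -0.2]
gripper_width: 0.007
gripper_force: 0.4
x -10 ymin -9.8 ymax 72.0 | x -5 ymin -6.0 ymax 72.0 | x 0 ymin -9.7 ymax 72.0 | x 5 ymin -9.8 ymax 71.9 | x 10 ymin -9.7 ymax 71.8 | x 15 ymin -10.0 ymax 71.9 | x 20 ymin -9.7 ymax 72.0 | x 25 ymin -9.8 ymax 71.5 | x 30 ymin -9.8 ymax 64.1 | x 35 ymin -9.9 ymax 64.1 | x 40 ymin -9.8 ymax 64.5 | x 45 ymin -9.9 ymax 63.6 | x 50 ymin -9.9 ymax 63.7 | x 55 ymin -9.9 ymax 63.7 | 
y -8 xmin -13.0 xmax 55.9 | y 0 xmin -13.0 xmax 55.4 | y 8 xmin 26.3 xmax 55.3 | y 16 xmin -12.6 xmax 55.3 | y 24 xmin -13.0 xmax 55.5 | y 32 xmin -12.7 xmax 55.1 | y 40 xmin -12.9 xmax 55.2 | y 48 xmin -12.8 xmax 55.2 | y 56 xmin -13.0 xmax 55.1 | y 64 xmin -12.8 xmax 55.0 | 
[ 4.68583825 82.71968234]
```

Scaled: 0.007 m / 0.8 = 0.0088, 0.0055 m / 0.8 = 0.0069.

```bash
echo '[{"jaw": 0.0,"dx": 0.0038},{"jaw": 0.0,"dx": 0.0069},{"jaw": 0.0,"dx": 0.0088}]' > rows.txt && python3 steer.py rows.txt|grep -v rot
echo '[{"jaw": 0.0,"dx": 0.0013},{"jaw": 0.0,"dx": 0.0019}]' > rows.txt && python3 steer.py rows.txt|grep -v rot
python3 -c "
from h import *
c=cams.capture('wrist')
edges(topdock(c,-13,60,-10,190));print(todock(probe_bus.sense()['tcp_pos'][:2]*1000))"
```

```text
time_s: 27.85
tcp_pos: [0.5119, -0.2124, -0.0145]
wrist_force: [-0.7, 2.1, 1.6]
gripper_width: 0.003
gripper_force: 1.2
time_s: 28.05
tcp_pos: [0.5117, -0.2138, -0.0148]
wrist_force: [0.3, 3.6, 1.6]
gripper_width: 0.005
gripper_force: 1.3
x -10 ymin -9.9 ymax 64.7 | x -5 ymin -6.2 ymax 65.2 | x 0 ymin -4.1 ymax 64.7 | x 5 ymin -9.8 ymax 65.0 | x 10 ymin -9.8 ymax 64.8 | x 15 ymin -9.8 ymax 64.7 | x 20 ymin -9.8 ymax 64.9 | x 25 ymin -9.9 ymax 63.6 | x 30 ymin -9.8 ymax 64.2 | x 35 ymin -9.9 ymax 63.8 | x 40 ymin -9.9 ymax 63.6 | x 45 ymin -9.9 ymax 64.1 | x 50 ymin -9.9 ymax 64.1 | x 55 ymin -9.9 ymax 63.8 | 
y -8 xmin -12.9 xmax 55.6 | y 0 xmin -12.9 xmax 55.7 | y 8 xmin -11.7 xmax 55.3 | y 16 xmin -12.9 xmax 55.3 | y 24 xmin -12.9 xmax 55.3 | y 32 xmin -13.0 xmax 55.3 | y 40 xmin -12.9 xmax 55.5 | y 48 xmin -12.7 xmax 55.3 | y 56 xmin -13.0 xmax 55.6 | y 64 xmin -12.7 xmax 55.3 | 
[ 4.53185997 75.89428098]
```

All three blocks are home with their rear ends at y ≈ 64-65. Next, grip the gate peg.

Units first: shifts go in shares of 800 mm and turns go in shares of 180 degrees. So -0.1095 m / 0.8 = -0.1369, -0.075 m / 0.8 = -0.0938.

```bash
echo '[{"jaw": 0.0,"dx": -0.015},{"jaw": 0.2,"dx": -0.015,"dz": -0.0563},{"jaw": 0.5,"dx": -0.0125,"dy": -0.025,"dz": -0.0938},{"jaw": 0.5,"dx": 0.0025,"dy": -0.0813,"dz": -0.0938},{"jaw": 0.5,"dx": 0.0025,"dy": -0.1369,"dz": -0.0938},{"jaw": 0.5,"dx": 0.0025,"dy": -0.1369,"dz": -0.0938},{"jaw": 0.5,"dx": 0.0025,"dy": -0.1369,"dz": -0.0938},{"jaw": 0.5,"dx": 0.0025,"dy": -0.1369,"dz": -0.0938}]' > rows.txt && python3 steer.py rows.txt|grep -v rot
python3 - <<'E'
from h import *
print(todock(probe_bus.sense()['tcp_pos'][:2]*1000))
for n in ('wrist','scene','side'):
    c=cams.capture(n);P=cloud(c);q=todock(P[...,:2].reshape(-1,2)*1000);z=P[...,2].ravel()
    m=(z>.05)&(z<.064)&(abs(q[:,0]-114)<25)&(abs(q[:,1]-74)<20);print(n,m.sum(),q[m].mean(0) if m.any() else '')
    m=(abs(z-.034)<.003)&(abs(q[:,1]-74)<6)&(q[:,0]>75);print('gate x',q[m][:,0].min() if m.any() else '')
E
```

```text
time_s: 28.9
tcp_pos: [0.6191, -0.2221, 0.0592]
wrist_force: [-0.0, -0.4, -0.2]
gripper_width: 0.479
gripper_force: 0.0
[112.2214766   74.41588797]
wrist 361 [108.86611093  72.71476859]
gate x 83.95182155797342
scene 12 [109.81989027  77.33201955]
gate x 86.19909046764046
side 18 [108.53142659  76.57244615]
gate x 85.29102792341824
```

Scaled: 0.044 m / 0.8 = 0.055, 0.002 m / 0.8 = 0.0025.

```bash
echo '[{"jaw": 0.5,"dy": 0.0025,"dz": 0.025},{"jaw": 0.5,"dy": 0.0025,"dz": 0.055},{"jaw": 0.5,"dy": 0.0025,"dz": 0.055},{"jaw": 0.0,"dy": 0.0025,"dz": 0.055},{"jaw": 0.0,"dy": 0.0025,"dz": 0.055},{"jaw": 0.0,"dy": 0.0025,"dz": 0.055},{"jaw": 0.0,"dy": 0.0025,"dz": 0.055},{"jaw": 0.0,"dy": 0.0025,"dz": 0.055}]' > rows.txt && python3 steer.py rows.txt|grep -v rot
echo '[{"jaw": 0.0}]' > rows.txt && python3 steer.py rows.txt
```

```text
time_s: 29.85
tcp_pos: [0.6182, -0.2226, 0.0167]
wrist_force: [-0.7, 0.2, 1.1]
gripper_width: 0.132
gripper_force: 7.8
time_s: 29.95
tcp_pos: [0.6184, -0.2226, 0.0167]
ee_rot: [[-0.062, -0.998, -0.0], [-0.998, 0.062, -0.0], [0.0, 0.0, -1.0]]
wrist_force: [-1.7, 0.7, 3.4]
gripper_width: 0.118
gripper_force: 30.0
```

Scaled: 0.13 m / 0.8 = 0.1625, 0.118 m / 0.8 = 0.1475.

```bash
echo '[{"jaw": 0.0,"dy": 0.0125},{"jaw": 0.0,"dy": 0.035},{"jaw": 0.0,"dy": 0.0575},{"jaw": 0.0,"dy": 0.08},{"jaw": 0.0,"dy": 0.1025},{"jaw": 0.0,"dy": 0.125},{"jaw": 0.0,"dy": 0.1475},{"jaw": 0.0,"dy": 0.1625}]' > rows.txt && python3 steer.py rows.txt|grep -v rot
echo '[{"jaw": 0.0,"dy": 0.0075},{"jaw": 0.0,"dy": 0.0125},{"jaw": 0.0,"dy": 0.015},{"jaw": 0.0,"dy": 0.015}]' > rows.txt && python3 steer.py rows.txt|grep -v rot
python3 -c "
from h import *
print(todock(probe_bus.sense()['tcp_pos'][:2]*1000))"
```

```text
time_s: 30.75
tcp_pos: [0.4885, -0.2145, 0.0166]
wrist_force: [2.7, 0.7, 0.6]
gripper_width: 0.121
gripper_force: 30.0
time_s: 31.15
tcp_pos: [0.4775, -0.2138, 0.0166]
wrist_force: [-0.4, 0.8, 6.8]
gripper_width: 0.123
gripper_force: 30.0
[-29.61311581  73.70069716]
```

Scaled: 0.0015 m / 0.8 = 0.0019.

```bash
echo '[{"jaw": 0.0,"dy": 0.0019},{"jaw": 0.0,"dy": 0.0019}]' > rows.txt && python3 steer.py rows.txt|grep -v rot
echo '[{"jaw": 0.4},{"jaw": 0.4},{"jaw": 0.4},{"jaw": 0.4,"dz": -0.05},{"jaw": 0.4,"dz": -0.1125},{"jaw": 0.4,"dx": -0.0625,"dz": -0.175},{"jaw": 0.4,"dx": -0.1125,"dz": -0.2},{"jaw": 0.4,"dx": -0.1125,"dz": -0.2}]' > rows.txt && python3 steer.py rows.txt|grep -v rot
python3 - <<'E'
from h import *
c=cams.capture('wrist');edges(topdock(c,-62,60,-60,69))
for n in ('wrist','scene'):
    c=cams.capture(n);P=cloud(c);q=todock(P[...,:2].reshape(-1,2)*1000);z=P[...,2].ravel()
    m=(abs(z-.034)<.003)&(abs(q[:,1]-74)<5)&(abs(q[:,0])<110);print('gate x',q[m][:,0].min(),q[m][:,0].max())
    m=(z>.05)&(z<.064)&(abs(q[:,0]+31)<25)&(abs(q[:,1]-74)<20);print(n,q[m].mean(0))
cv2.imwrite('pics/end.png',cams.capture('wrist')['pixels'][:,:,::-1]);cv2.imwrite('pics/end2.png',c['pixels'][:,:,::-1])
E
```

```text
time_s: 31.35
tcp_pos: [0.4765, -0.2138, 0.0166]
wrist_force: [1.2, 0.7, 4.6]
gripper_width: 0.12
gripper_force: 30.0
time_s: 32.15
tcp_pos: [0.4823, -0.1218, 0.1791]
wrist_force: [-0.2, -0.5, 0.1]
gripper_width: 0.4
gripper_force: 0.0
x -15 ymin -0.9 ymax 64.1 | x -10 ymin -0.4 ymax 64.1 | x -5 ymin -0.8 ymax 64.1 | x 0 ymin -0.7 ymax 64.1 | x 5 ymin -0.7 ymax 64.2 | x 10 ymin -0.6 ymax 64.1 | x 15 ymin -0.9 ymax 64.1 | x 20 ymin -0.9 ymax 64.1 | x 25 ymin -0.7 ymax 63.1 | x 30 ymin -0.7 ymax 63.2 | x 35 ymin -0.8 ymax 63.2 | x 40 ymin -0.7 ymax 63.2 | x 45 ymin -0.9 ymax 63.2 | x 50 ymin -1.1 ymax 63.2 | x 55 ymin -0.8 ymax 63.3 | 
y 0 xmin -54.0 xmax 53.8 | y 8 xmin -53.4 xmax 54.4 | y 16 xmin -54.5 xmax 55.2 | y 24 xmin -54.5 xmax 54.6 | y 32 xmin -54.8 xmax 55.3 | y 40 xmin -54.1 xmax 54.8 | y 48 xmin -54.3 xmax 55.0 | y 56 xmin -54.4 xmax 54.9 | 
gate x -54.76453259051535 57.11466214827337
wrist [-30.32576257  73.75176888]
gate x -55.676398081033874 66.61173561260664
scene [-29.77214473  74.89457932]
```

View pics/end.png

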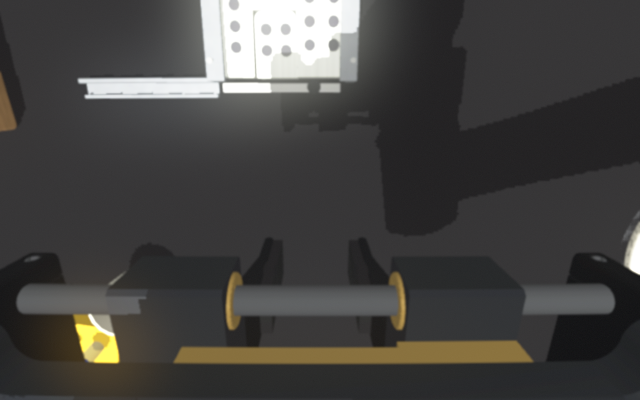

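The final view shows the three blocks packed in the dock (columns 225-340, rows 0-78). The gate lies shut across the mouth (columns 222-340, row 88), leading end at dock x ≈ -55, so the joint is at about 0.144 m. The gripper is clear, so I'll hand in.

```bash
python3 -c "
from station import r, cams, probe_bus, order
print(order.finish_job())"
```

```text
the job is handed in; nothing more can be done
None
```

I packed the corner, elbow and bar blocks home in that order, slid the gate shut (joint about 0.144 m) and handed the job in at about 32 s; no verdict came back, and I never touched the four bystanders but did not re-measure them at the end.

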